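# Change the battery blocks in the push-latch power box

### The arm

A 6-joint arm with a two-finger parallel gripper is mounted at the origin on the work surface. World frame = base frame: x ahead of the robot, y to its left, z up, the work surface at z = 0. Lengths are in m, angles in degrees, forces in N, time in s.
With the tool pointing down it reaches from about 0.375 to 0.9 m from the base axis. Payload 3.1 kg.
Tool frame: the origin (TCP) lies at the very end of the fingers, on their centre line; the grasp point (between the pads) lies 19 mm behind it; z points along the fingers, y is the direction in which the jaws open and shut (so a half turn about z gives the same grasp; the last joint's range is limited). The gripper opens to 87 mm and grips with 3 to 60 N. Pads are 19 mm wide; open, the fingers measure 117 mm over their backs; the gripper's body (75 mm by 190 mm) begins 51 mm behind the grasp point.
Start: joints at [58.127, 30.224, 82.088, -0, 67.689, -10.227], TCP at [0.231, 0.581, 0.223] pointing down, gripper open.
Joint ranges: [-176.69, 176.69], [-43.24, 126.21], [12.49, 139.97], [-82, 262], [0, 151.66], [-163.58, 163.58]. Speed limits (degrees/s): [159.86, 159.86, 180, 180, 180, 180].

### API

Orientations are given as a 3x3 rotation matrix whose columns are the frame's x, y, z axes.
In Python, from rig import readout, capture, camera_model, bot, spot_in, regions_of gives the robot as it stands.
- The arm moves only by the tool send_rows, never from a script. Its argument "moves" is a list that holds one entry, the list of rows, each a list of 7 numbers: the turn, a rotation vector about the tool's x, y, z in degrees, then the shift along the tool's x, y, z in cm, then the opening, from -1 (shut) to 1 (fully open). A call has exactly 5 rows; each row shifts and turns the commanded pose from where the row before left it, along the tool's axes as they then stand; what a row does not reach is not made up. A row lasts 1/10 s, in which the tool goes at most 50 mm and 8.59 degrees, less where a joint would pass 70% of its speed; a pose out of reach is approached as far as the arm can. A call with a gripper value outside its range is refused whole. The fingers move at their own pace and stop on an object; the grip force is fixed at half the most. Time passes only in rows, so rows that do not move let the fingers close, or fill a call up. It gives the time, the measured TCP pose, the force and the opening at its end, in the units of the state.
- readout.read_state(): the state, without advancing time (a new reading comes with each control period).
- capture(name): name is "scene" or "top" or "wrist"; returns the picture (400x640x3 uint8, blue, green, red); there is no depth.
- camera_model(name): a dict with "camera_matrix" (3x3 intrinsics, pixels), "pose" (4x4, takes a point from camera to world coordinates). Camera axes: x right, y up, looking along -z (the intrinsics and any distortion apply to the point x, -y, -z); pixel columns grow to the right and rows downward; lengths in m; the calibration is good to about 2 mm. A picture is of the moment at which its call begins: read the wrist's pose just before it. camera_model takes no time and is no camera call; for the wrist camera it gives the pose at the moment of the call.
- bot.hand_in(): hands the job in, once; it reports no verdict.
Trained networks look in the newest picture that a camera, given by its name, has taken for a name from the list of things; names that differ only in an ending like _2 or _b are one class to them, and where a whole thing is asked for, a point or a joint stands for the part that bears it (a point fixed in the world has none). Each returns a list of dicts, best first, with "p" (0 to 1); they miss things now and then, are a little off and sometimes report something else, mostly with a low value. They report only what shows in the picture. A call takes as long as a camera call. They do not tell look-alikes from the thing itself.
- spot_in(camera, thing): "location" ([x, y, z] in m, in world coordinates, good to about 4 mm: the middle of the surface that is visible of it).
- regions_of(camera, thing): "mask" (400x640 bool, what is visible of it).
The state is a dict: "time_s": time; "joint_positions": joint angles; "qvel": joint speeds; "tau": joint torques, N m; "position": TCP position; "tcp_rot": TCP orientation; "force": force on the tool from outside, world axes, zero at the start; "moment": the same for the moment, N m; "opening": opening from 0.0 (shut) to 1.0 (fully open).
Only numpy, scipy, OpenCV 4.12 (cv2) and the standard library are available. Lean on these libraries where they do the work, as an engineer would, in place of code of your own. Each camera call takes 0.05 s, during which the arm holds its last target. There are 200 camera calls.

### The job

The power is out: change the battery blocks in the white power box. Press its push-to-release door so that it springs open, move every spent block (those found inside) into the open low tub, and press every fresh block standing on the wardrobe top upright into a bay of its own, flush on the bay floor. Then shut the door until it stays caught, and only after that flip the toggle over to on; leave the other belongings where they are.

Things in the scene. Friction and masses are not known exactly. Their poses are not given: they have to be found in the camera images.
- powerbox: White plastic power box, fixed; origin on the table under the middle of its shell: 126 mm (x) by 214 mm (y), walls 4 mm thick, 66 mm high. Three bays in a row along y; 42 mm free between a seated block and the wall on the x sides. Inside at the -y end: catch housing, 44 mm high, 25 mm deep. The door lies in the top, hinged at the +y end. On the -x side an 8 mm high apron reaches to x = -123 mm.
- bay0 (a point): Centre of the floor of the bay nearest the catch (box y = -52 mm), 8 mm above the table; axes as the box. Each bay is a recess 38 mm (x) by 44 mm (y), 12 mm deep, 2 mm loose all round a block; a seated block stands upright on its floor, its 34 mm side along box x, either way round.
- bay1 (a point): Same for the middle bay (box y = 0).
- bay2 (a point): Same for the bay nearest the hinge (box y = +52 mm).
- door (a joint): Angle (rad): 0 shut and caught, -0.057 pressed in to its stop, 1.75 open (upright, 10 degrees past; top 265 mm above the table). Push-push catch: press the free end down to the stop (11 mm there, 1 to 2 N) and let go: the door springs open by itself in about 3 s. To shut: swing it down (1 to 3 N at the free end), press to the stop, let go: it stays caught at 0. One more press releases it; after a press that did not catch, let the door rise 0.2 rad before pressing again.
- door_hinge (a point): Middle of the hinge line (along box x), at box y = +107 mm, 62 mm above the table. The door panel, 112 mm wide and 6 mm thick, runs from there 205 mm to its free end (toward box -y when shut); its outer face lies 3 mm to the outside of this point, 65 mm above the table when shut.
- door_press (a point): Middle of the ribbed press pad on the door's outer face near its free end, 188 mm from the hinge line; moves with the door.
- toggle (a joint): Angle of the toggle switch (rad): near 0 off (lever leaning to box -y), 1.0 on (leaning to box +y); it swings in the plane of box y and z, stays where it is left, takes about 2 N at the knob.
- toggle_tip (a point): Centre of the toggle's round black knob, 26 mm across, on a lever 35 mm long pivoting at box x = -92 mm, y = 0, 30 mm above the table; the knob centre is about 61 to 65 mm above the table.
- tub: Open clear plastic tub for the spent blocks, fixed, 200 mm along its x, 130 mm along its y, 58 mm high, walls and floor 3 mm; origin under its centre.
- b0: Fresh battery block standing loose on the table to the right of the box; may be absent: dark-banded grey plastic battery block, 34 mm (its x) by 40 mm (its y) by 40 mm high, 120 g, the bottom 6 mm stepped in to 28 by 34 mm, same when turned half round; origin at the centre of its underside.
- b1: Fresh battery block standing loose on the table to the right of the box; may be absent: dark-banded grey plastic battery block, 34 mm (its x) by 40 mm (its y) by 40 mm high, 120 g, the bottom 6 mm stepped in to 28 by 34 mm, same when turned half round; origin at the centre of its underside.
- b2: Fresh battery block standing loose on the table to the right of the box; may be absent: dark-banded grey plastic battery block, 34 mm (its x) by 40 mm (its y) by 40 mm high, 120 g, the bottom 6 mm stepped in to 28 by 34 mm, same when turned half round; origin at the centre of its underside.
- d0: Spent battery block, starts seated in bay0; may be absent. Looks the same as the fresh ones: a dark-banded grey plastic battery block, 34 mm (its x) by 40 mm (its y) by 40 mm high, 120 g, the bottom 6 mm stepped in to 28 by 34 mm, same when turned half round; origin at the centre of its underside.
- d1: Spent battery block, starts seated in bay1; may be absent. Looks the same as the fresh ones: a dark-banded grey plastic battery block, 34 mm (its x) by 40 mm (its y) by 40 mm high, 120 g, the bottom 6 mm stepped in to 28 by 34 mm, same when turned half round; origin at the centre of its underside.
- d2: Spent battery block, starts seated in bay2; may be absent. Looks the same as the fresh ones: a dark-banded grey plastic battery block, 34 mm (its x) by 40 mm (its y) by 40 mm high, 120 g, the bottom 6 mm stepped in to 28 by 34 mm, same when turned half round; origin at the centre of its underside.
- hairbrush: Wooden hairbrush, 200 mm long, lying to the right, a bystander; origin at the centre of its underside.
- keyring: Steel key ring with three keys, a bystander; origin at the centre of its underside.
- incense: Ceramic incense holder, a dish 84 mm across, a bystander; origin at the centre of its underside.
- jar: White plastic jar, 60 mm across, a bystander; origin at the centre of its underside.
- mug: White ceramic mug, a bystander; origin at the centre of its underside.
Things that resemble listed ones, but are neither listed nor needed, are in the scene too. Leave any blue or yellow look-alike of the b0 alone.

How it is judged (in metres and radians):
On the way, in this order (a step that is already met when the one before it is completed fails the run):
1. the door is pressed and has sprung open (value of joint door above 1.2 rad), for 0.2 s.
2. with the door open, every spent block is in the tub and every fresh block sits flush in a bay (((horizontal distance between b0 and bay0 below 0.006 m and z of b0 in the frame of bay0 below 0.003 m and angle between b0's own z axis and vertical below 0.08 rad) or (horizontal distance between b0 and bay1 below 0.006 m and z of b0 in the frame of bay1 below 0.003 m and angle between b0's own z axis and vertical below 0.08 rad) or (horizontal distance between b0 and bay2 below 0.006 m and z of b0 in the frame of bay2 below 0.003 m and angle between b0's own z axis and vertical below 0.08 rad)) and ((horizontal distance between b1 and bay0 below 0.006 m and z of b1 in the frame of bay0 below 0.003 m and angle between b1's own z axis and vertical below 0.08 rad) or (horizontal distance between b1 and bay1 below 0.006 m and z of b1 in the frame of bay1 below 0.003 m and angle between b1's own z axis and vertical below 0.08 rad) or (horizontal distance between b1 and bay2 below 0.006 m and z of b1 in the frame of bay2 below 0.003 m and angle between b1's own z axis and vertical below 0.08 rad)) and ((horizontal distance between b2 and bay0 below 0.006 m and z of b2 in the frame of bay0 below 0.003 m and angle between b2's own z axis and vertical below 0.08 rad) or (horizontal distance between b2 and bay1 below 0.006 m and z of b2 in the frame of bay1 below 0.003 m and angle between b2's own z axis and vertical below 0.08 rad) or (horizontal distance between b2 and bay2 below 0.006 m and z of b2 in the frame of bay2 below 0.003 m and angle between b2's own z axis and vertical below 0.08 rad)) and x of d0 in the frame of tub between -0.1 and 0.1 m and y of d0 in the frame of tub between -0.065 and 0.065 m and z of each of d0, d1, d2 in the frame of tub below 0.05 m and x of d1 in the frame of tub between -0.1 and 0.1 m and y of d1 in the frame of tub between -0.065 and 0.065 m and x of d2 in the frame of tub between -0.1 and 0.1 m and y of d2 in the frame of tub between -0.065 and 0.065 m and linear speed of each of b0, b1, b2, d0, d1, d2 below 0.02 m/s and value of joint door above 0.8 rad), for 0.2 s.
3. the door is caught shut, with the toggle still off (value of joint door between -0.02 and 0.03 rad and value of joint toggle below 0.6 rad), for 0.4 s.
4. the toggle is flipped to on (value of joint toggle above 0.8 rad), for 0.2 s.
At the end, for the whole second after the job is handed in: Every spent block lies inside the tub; every fresh block stands upright in a bay, centred within 6 mm and its underside within 3 mm of the bay floor; all at rest; the door is caught shut (within 0.03 rad) with nothing pressing it; the toggle is at 0.8 rad or more (((horizontal distance between b0 and bay0 below 0.006 m and z of b0 in the frame of bay0 below 0.003 m and angle between b0's own z axis and vertical below 0.08 rad) or (horizontal distance between b0 and bay1 below 0.006 m and z of b0 in the frame of bay1 below 0.003 m and angle between b0's own z axis and vertical below 0.08 rad) or (horizontal distance between b0 and bay2 below 0.006 m and z of b0 in the frame of bay2 below 0.003 m and angle between b0's own z axis and vertical below 0.08 rad)) and ((horizontal distance between b1 and bay0 below 0.006 m and z of b1 in the frame of bay0 below 0.003 m and angle between b1's own z axis and vertical below 0.08 rad) or (horizontal distance between b1 and bay1 below 0.006 m and z of b1 in the frame of bay1 below 0.003 m and angle between b1's own z axis and vertical below 0.08 rad) or (horizontal distance between b1 and bay2 below 0.006 m and z of b1 in the frame of bay2 below 0.003 m and angle between b1's own z axis and vertical below 0.08 rad)) and ((horizontal distance between b2 and bay0 below 0.006 m and z of b2 in the frame of bay0 below 0.003 m and angle between b2's own z axis and vertical below 0.08 rad) or (horizontal distance between b2 and bay1 below 0.006 m and z of b2 in the frame of bay1 below 0.003 m and angle between b2's own z axis and vertical below 0.08 rad) or (horizontal distance between b2 and bay2 below 0.006 m and z of b2 in the frame of bay2 below 0.003 m and angle between b2's own z axis and vertical below 0.08 rad)) and x of d0 in the frame of tub between -0.1 and 0.1 m and y of d0 in the frame of tub between -0.065 and 0.065 m and z of each of d0, d1, d2 in the frame of tub below 0.05 m and x of d1 in the frame of tub between -0.1 and 0.1 m and y of d1 in the frame of tub between -0.065 and 0.065 m and x of d2 in the frame of tub between -0.1 and 0.1 m and y of d2 in the frame of tub between -0.065 and 0.065 m and linear speed of each of b0, b1, b2, d0, d1, d2 below 0.02 m/s and value of joint door between -0.03 and 0.03 rad and value of joint toggle above 0.8 rad); the robot touches nothing.
It fails at once if the hairbrush is moved by more than 6 cm (distance of hairbrush from where it was at the start of the episode above 0.06 m).
It fails at once if the keyring is moved by more than 6 cm (distance of keyring from where it was at the start of the episode above 0.06 m).
It fails at once if the incense is moved by more than 6 cm (distance of incense from where it was at the start of the episode above 0.06 m).
It fails at once if the jar is moved by more than 6 cm (distance of jar from where it was at the start of the episode above 0.06 m).
It fails at once if the mug is moved by more than 6 cm (distance of mug from where it was at the start of the episode above 0.06 m).
Of b0, b1, b2 only 2 to 3 are there at a start; the rules pass over those that are not, and their reading is None.
Of d0, d1, d2 only 1 to 2 are there at a start; the rules pass over those that are not, and their reading is None.
At some moment in a run one of b0, b1, b2 may be knocked a few centimetres aside while the robot is not near it.
It also fails if it takes over 210 s, if anything falls off the work surface, if the arm or the gripper's body presses on something with over 40 N, if the wrist force passes 120 N, or if a joint passes its speed limit or range.

## Working session

There is one attempt and no reset: what is moved stays moved. The work goes in short steps, Python scripts to look and compute and a tool call to move; the robot and the scene stay as the last step left them, time stands still between calls to the robot, and variables do not carry over. Pictures are saved under pics/ and viewed, about 12 in all and at most 16, crops included, and the job is handed in when it is done.

Besides the shell and the picture viewer there is one more tool, called by a JSON object that holds its "name" and its "arguments", one argument or row to a line. send_rows: Moves the arm, as the interface text tells. Its arguments: {"type":"object","properties":{"moves":{"type":"array","items":{"type":"array","items":{"type":"array","items":{"type":"number"}}}}},"required":["moves"]}

```bash
ls; mkdir -p pics
cat > h.py <<'E'
import numpy as np, cv2
from rig import readout, capture, camera_model, bot, spot_in, regions_of
def snap(n,f):
    im=capture(n); cv2.imwrite('pics/'+f,im); return im
E
python3 - <<'E'
from h import *
s=readout.read_state(); print(s)
a=snap('scene','s0.png'); b=snap('top','t0.png')
for n in ['scene','top']:
    for t in ['powerbox','door_press','toggle_tip','tub','b0','hairbrush','keyring','incense','jar','mug']:
        for d in spot_in(n,t)[:7]: print(n,t,np.round(d['location'],3),round(d['p'],2))
    m=camera_model(n); print(np.round(m['camera_matrix'],1).tolist(),np.round(m['pose'],3).tolist(),[k for k in m])
E
```

```text
pics
{'time_s': 0.0, 'joint_positions': array([ 5.81263706e+01,  3.02793788e+01,  8.21562546e+01, -5.29848606e-04,
        6.76878947e+01, -1.02284798e+01]), 'qvel': array([-0.01753094,  0.12937328,  0.01810263,  0.05440442, -0.18368282,
        0.0261655 ]), 'tau': array([-1.07447573e-03, -4.40042889e+01, -1.76591277e+01,  6.32334058e-02,
        5.83100086e-02, -1.60717468e-04]), 'position': array([0.23013323, 0.58030748, 0.22156793]), 'tcp_rot': array([[-9.29487198e-01,  3.68852638e-01, -1.13118964e-03],
       [ 3.68854183e-01,  9.29485461e-01, -1.83539958e-03],
       [ 3.74432345e-04, -2.12322445e-03, -9.99997676e-01]]), 'force': array([ 0.0770763 ,  0.07868162, -0.6003301 ]), 'moment': array([ 0.01102897, -0.01248411, -0.00440614]), 'opening': 1.0012342087232842}
scene powerbox [0.545 0.119 0.062] 0.59
scene door_press [0.53  0.131 0.065] 0.6
scene toggle_tip [0.443 0.129 0.072] 0.54
scene tub [ 0.561 -0.371  0.004] 0.69
scene b0 [ 0.42  -0.244  0.04 ] 0.6
scene b0 [ 0.43  -0.153  0.034] 0.54
scene b0 [ 0.655 -0.15   0.038] 0.53
scene b0 [ 0.459 -0.063  0.036] 0.5
scene hairbr
[... 626 characters left out ...]
.564 -0.38  -0.001] 0.58
top tub [0.528 0.142 0.065] 0.58
top b0 [ 0.45  -0.056  0.038] 0.64
top b0 [ 0.646 -0.139  0.038] 0.58
top b0 [ 0.411 -0.238  0.037] 0.55
top b0 [ 0.425 -0.146  0.039] 0.47
top hairbrush [ 0.313 -0.342  0.024] 0.59
top hairbrush [0.438 0.136 0.068] 0.26
top hairbrush [0.514 0.137 0.065] 0.23
top keyring [0.5   0.33  0.003] 0.58
top keyring [0.742 0.027 0.014] 0.36
top keyring [0.435 0.134 0.071] 0.35
top incense [0.742 0.027 0.013] 0.68
top mug [0.675 0.412 0.079] 0.65
[[394.1, 0.0, 320.7], [0.0, 394.1, 199.3], [0.0, 0.0, 1.0]] [[-0.026, 0.997, -0.074, 0.467], [-0.999, -0.024, 0.028, 0.03], [0.026, 0.075, 0.997, 1.029], [0.0, 0.0, 0.0, 1.0]] ['camera_matrix', 'pose']
```

View pics/t0.png

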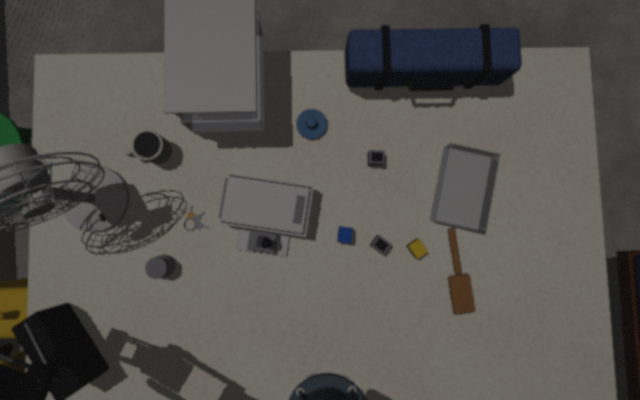

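View pics/s0.png

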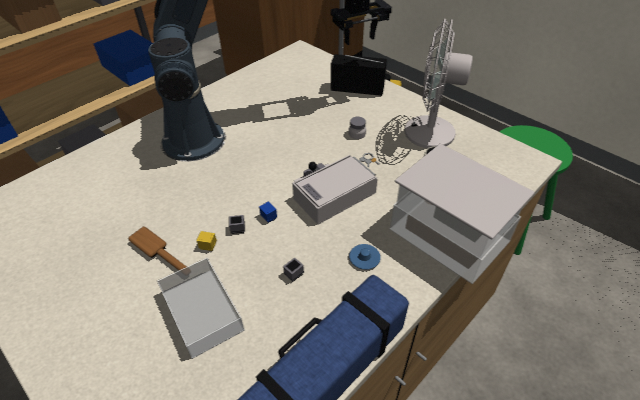

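The top view shows two grey fresh blocks at about (376,158) and (381,244). The blue and yellow look-alikes are at (345,235) and (417,249). The box is at (267,205) with its press pad at (299,209), the toggle at (266,241) and the tub at (465,188). The fan stands to the left.

```bash
cat >> h.py <<'E'
from scipy.spatial.transform import Rotation as R
def Rdown(psi):
    c,s=np.cos(np.radians(psi)),np.sin(np.radians(psi)); return np.array([[-s,c,0],[c,s,0],[0,0,-1.]])
def plan(wps, step=0.05):
    """wps: (x,y,z,psi,grip[,hold rows]) -> prints rows, in calls of 5"""
    st=readout.read_state(); p=st['position']; Q=st['tcp_rot']; rows=[]
    for w in wps:
        t=np.array(w[:3]); T=Rdown(w[3]); s=w[6] if len(w)>6 else step
        rv=R.from_matrix(Q.T@T).as_rotvec(degrees=True)
        n=max(1,int(np.ceil(np.linalg.norm(t-p)/s-1e-6)),int(np.ceil(np.linalg.norm(rv)/8.55)))
        if np.linalg.norm(t-p)>3e-4 or np.linalg.norm(rv)>.1:
            for i in range(n):
                Qi=Q@R.from_rotvec(rv*(i+1)/n,degrees=True).as_matrix()
                d=Qi.T@((t-p)/n)*100
                rows.append([*np.round(rv/n,2),*np.round(d,2),w[4]])
            p,Q=t,T
        for _ in range(w[5] if len(w)>5 else 0): rows.append([0,0,0,0,0,0,w[4]])
    while len(rows)%5: rows.append([0,0,0,0,0,0,rows[-1][6]])
    for i in range(0,len(rows),5): print('[['+','.join('['+','.join('%g'%(v+0) for v in r)+']' for r in rows[i:i+5])+']]')
def show():
    s=readout.read_state(); r=s['tcp_rot']; print('t',round(s['time_s'],2),'p',np.round(s['position'],4),'psi',round(np.degrees(np.arctan2(r[1,1],r[0,1])),2),'F',np.round(s['force'],1),'op',round(s['opening'],3))
def pix(n,P,M=None):
    m=M or camera_model(n); K=m['camera_matrix'];T=m['pose']; q=T[:3,:3].T@(np.atleast_2d(P)-T[:3,3]).T
    u=K@np.array([q[0],-q[1],-q[2]]); return (u[:2]/u[2]).T
def ray(n,uv,z,M=None):
    m=M or camera_model(n); K=m['camera_matrix'];T=m['pose']
    d=np.linalg.inv(K)@np.c_[np.atleast_2d(uv),np.ones(len(np.atleast_2d(uv)))].T
    d=T[:3,:3]@np.array([d[0],-d[1],-d[2]]); o=T[:3,3]; return (o[:,None]+d*((z-o[2])/d[2])).T
E
python3 - <<'E'
from h import *
m=camera_model('wrist'); print(np.round(m['pose'],3).tolist(), m['camera_matrix'][0,0])
plan([(0.26,0.48,0.25,60,1),(0.49,0.14,0.38,-8.3,1,1)])
E
```

```text
[[0.368, -0.899, -0.237, 0.167], [0.93, 0.356, 0.094, 0.606], [-0.0, -0.255, 0.967, 0.385], [0.0, 0.0, 0.0, 1.0]] 306.7504684528714
[[[0,0,2.79,-2.29,-2.66,-0.92,1],[0,0,2.79,-2.41,-2.54,-0.92,1],[0,0,2.79,-2.53,-2.42,-0.92,1],[0,0,7.59,-4.33,-1.43,-1.44,1],[0,0,7.59,-4.48,-0.85,-1.44,1]]]
[[[0,0,7.59,-4.55,-0.25,-1.44,1],[0,0,7.59,-4.55,0.35,-1.44,1],[0,0,7.59,-4.46,0.95,-1.44,1],[0,0,7.59,-4.3,1.53,-1.44,1],[0,0,7.59,-4.06,2.08,-1.44,1]]]
[[[0,0,7.59,-3.75,2.6,-1.44,1],[0,0,7.59,-3.37,3.07,-1.44,1],[0,0,0,0,0,0,1],[0,0,0,0,0,0,1],[0,0,0,0,0,0,1]]]
```

{"name": "send_rows", "arguments": {
  "moves": [
    [[0,0,2.79,-2.29,-2.66,-0.92,1],[0,0,2.79,-2.41,-2.54,-0.92,1],[0,0,2.79,-2.53,-2.42,-0.92,1],[0,0,7.59,-4.33,-1.43,-1.44,1],[0,0,7.59,-4.48,-0.85,-1.44,1]]
  ]
}}

```text
time_s: 1.6
position: [0.3256, 0.4122, 0.2795]
tcp_rot: [[-0.702, 0.712, -0.0], [0.712, 0.702, -0.0], [-0.0, -0.0, -1.0]]
force: [-0.1, 0.9, 0.4]
opening: 1.0
```

{"name": "send_rows", "arguments": {
  "moves": [
    [[0,0,7.59,-4.55,-0.25,-1.44,1],[0,0,7.59,-4.55,0.35,-1.44,1],[0,0,7.59,-4.46,0.95,-1.44,1],[0,0,7.59,-4.3,1.53,-1.44,1],[0,0,7.59,-4.06,2.08,-1.44,1]]
  ]
}}

```text
time_s: 2.1
position: [0.4779, 0.2414, 0.3518]
tcp_rot: [[-0.114, 0.994, 0.0], [0.994, 0.114, 0.0], [0.0, 0.001, -1.0]]
force: [1.6, 0.4, -1.2]
opening: 1.0
```

{"name": "send_rows", "arguments": {
  "moves": [
    [[0,0,7.59,-3.75,2.6,-1.44,1],[0,0,7.59,-3.37,3.07,-1.44,1],[0,0,0,0,0,0,1],[0,0,0,0,0,0,1],[0,0,0,0,0,0,1]]
  ]
}}

```text
time_s: 2.6
position: [0.5363, 0.1754, 0.3791]
tcp_rot: [[0.144, 0.99, -0.002], [0.99, -0.144, 0.0], [0.0, -0.002, -1.0]]
force: [-0.2, -0.0, -0.4]
opening: 0.997
```

Run:
```python
from h import *
show(); snap('wrist','w1.png')
for t in ['powerbox','door_press','toggle_tip']:
    for d in spot_in('wrist',t)[:3]: print(t,np.round(d['location'],3),round(d['p'],2),pix('wrist',d['location']).round(0))
```

```text
t 2.6 p [0.5363 0.1754 0.3791] psi -8.25 F [-0.2 -0.  -0.4] op 0.997
powerbox [0.521 0.151 0.069] 0.79 [[308. 177.]]
door_press [0.534 0.151 0.066] 0.63 [[317. 176.]]
toggle_tip [0.44  0.138 0.072] 0.71 [[259. 193.]]
toggle_tip [0.519 0.151 0.064] 0.42 [[307. 177.]]
```

View pics/w1.png

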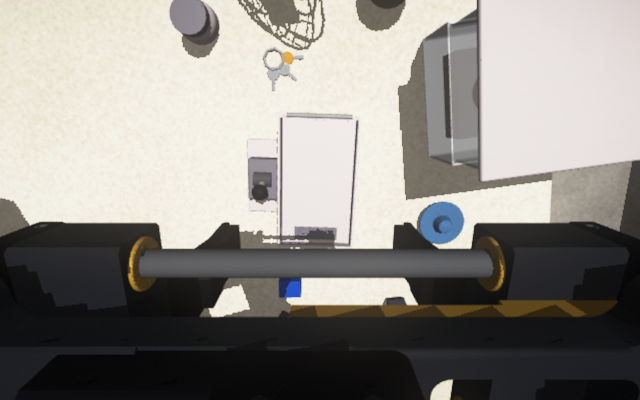

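```bash
sed -i 's/d=Qi.T@((t-p)/d=(Q@R.from_rotvec(rv*i\/n,degrees=True).as_matrix()).T@((t-p)/; /Qi=Q@R/d' h.py
python3 - <<'E'
from h import *
im=cv2.imread('pics/w1.png')[100:260,230:380]
cv2.imwrite('pics/w1c.png',cv2.resize(im,None,fx=3.6,fy=3.6,interpolation=cv2.INTER_CUBIC))
m=camera_model('wrist')
# initial model projection at guess
def corners(x,y,yaw):
    c,s=np.cos(yaw),np.sin(yaw)
    L=np.array([[63,107,66],[63,-107,66],[-63,-107,66],[-63,107,66],[0,-81,65],[-92,0,8]])/1e3
    return L@np.array([[c,s,0],[-s,c,0],[0,0,1]])+[x,y,0]
print(pix('wrist',corners(.525,.151,np.radians(-8.3))).round(1).tolist())
E
```

```text
[[352.9, 106.1], [348.7, 239.5], [273.2, 239.4], [268.4, 105.9], [310.9, 224.6], [259.2, 169.9]]
```

View pics/w1c.png

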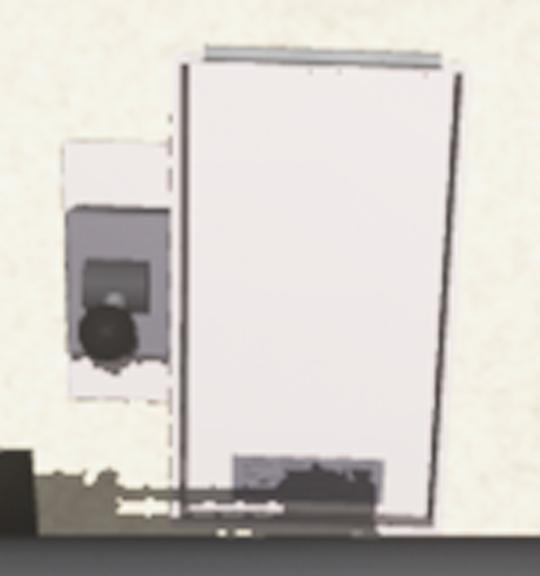

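Run:
```python
from h import *
from scipy.optimize import least_squares
f=lambda L:np.array(L)/3.6+[230,100]-0.5+0.5/3.6
L=ray('wrist',f([[185,75],[183,450]]),.064); Rr=ray('wrist',f([[460,75],[435,450]]),.064)
B=ray('wrist',f([[300,521],[420,522]]),.064); A=ray('wrist',f([[63,145],[70,395]]),.008); T=ray('wrist',f([[210,68],[430,72]]),.065)
def bx(p,P): c,s=np.cos(p[2]),np.sin(p[2]); d=P[:,:2]-p[:2]; return np.c_[d@[c,s],d@[-s,c]]*1000
def res(p): return np.r_[bx(p,L)[:,0]+57.5,bx(p,Rr)[:,0]-57.5,(bx(p,B)[:,1]+100.5),(bx(p,A)[:,0]+123)]
r=least_squares(res,[.52,.15,-.14],x_scale=[.01,.01,.1]); print(r.x.round(4),np.degrees(r.x[2]).round(2),r.fun.round(1))
print('hinge edge y',bx(r.x,T)[:,1],'apron',bx(r.x,ray('wrist',f([[66,140],[70,398]]),.008)))
print('pad',bx(r.x,ray('wrist',f([[234,457],[383,460]]),.065)),'knob',bx(r.x,ray('wrist',f([[107,333]]),.061)))
for d in spot_in('top','powerbox')[:1]+spot_in('top','door_press')[:3]+spot_in('wrist','toggle_tip')[:1]: print(bx(r.x,np.array([d['location']])),d['p'])
```

```text
[ 0.5327  0.134  -0.1742] -9.98 [-0.5 -1.   0.2 -0.3 -0.6  0.6  0.6  1. ]
hinge edge y [103.15628994 104.44545752] apron [[-120.88408441   66.70019817]
 [-122.08683385  -62.39517323]]
pad [[-34.96176605 -69.92639381]
 [ 33.51030211 -69.21277606]] knob [[-93.09132198 -13.99868468]]
[[-21.13295638   3.70536775]] 0.9
[[-190.71832208  236.33370596]] 0.72
[[-1.76330964 12.49552049]] 0.6
[[-21.21879765   5.92406811]] 0.42
[[-91.41934705 -12.31909124]] 0.71
```

Run:
```python
from h import *
plan([(0.519,0.054,0.12,-10,-1),(0.519,0.054,0.08,-10,-1,1)])
```

```text
[[[0,0,0.29,-2.05,-0.01,4.33,-1],[0,0,0.29,-2.05,0,4.33,-1],[0,0,0.29,-2.05,0.01,4.33,-1],[0,0,0.29,-2.05,0.03,4.33,-1],[0,0,0.29,-2.05,0.04,4.33,-1]]]
[[[0,0,0.29,-2.05,0.05,4.33,-1],[0,0,0,0,0,4,-1],[0,0,0,0,0,0,-1],[0,0,0,0,0,0,-1],[0,0,0,0,0,0,-1]]]
```

{"name": "send_rows", "arguments": {
  "moves": [
    [[0,0,0.29,-2.05,-0.01,4.33,-1],[0,0,0.29,-2.05,0,4.33,-1],[0,0,0.29,-2.05,0.01,4.33,-1],[0,0,0.29,-2.05,0.03,4.33,-1],[0,0,0.29,-2.05,0.04,4.33,-1]]
  ]
}}

```text
time_s: 3.45
position: [0.5223, 0.073, 0.1622]
tcp_rot: [[0.169, 0.986, 0.002], [0.986, -0.169, -0.0], [0.0, 0.002, -1.0]]
force: [0.8, -0.4, -0.1]
opening: 0.631
```

{"name": "send_rows", "arguments": {
  "moves": [
    [[0,0,0.29,-2.05,0.05,4.33,-1],[0,0,0,0,0,4,-1],[0,0,0,0,0,0,-1],[0,0,0,0,0,0,-1],[0,0,0,0,0,0,-1]]
  ]
}}

```text
time_s: 3.95
position: [0.5212, 0.0534, 0.082]
tcp_rot: [[0.174, 0.985, 0.004], [0.985, -0.174, -0.0], [0.0, 0.004, -1.0]]
force: [0.4, 0.8, -0.2]
opening: 0.175
```

{"name": "send_rows", "arguments": {
  "moves": [
    [[0,0,0,0,0,1,-1],[0,0,0,0,0,0.5,-1],[0,0,0,0,0,0.4,-1],[0,0,0,0,0,0.3,-1],[0,0,0,0,0,0,-1]]
  ]
}}

```text
time_s: 4.45
position: [0.5193, 0.0532, 0.0577]
tcp_rot: [[0.175, 0.985, -0.0], [0.985, -0.175, 0.0], [0.0, -0.0, -1.0]]
force: [-0.2, 0.7, -0.3]
opening: 0.002
```

{"name": "send_rows", "arguments": {
  "moves": [
    [[0,0,0,0,0,0.2,-1],[0,0,0,0,0,0.2,-1],[0,0,0,0,0,0,-1],[0,0,0,0,0,0,-1],[0,0,0,0,0,0,-1]]
  ]
}}

```text
time_s: 4.95
position: [0.5194, 0.0531, 0.0542]
tcp_rot: [[0.175, 0.985, 0.0], [0.985, -0.175, 0.0], [0.0, 0.0, -1.0]]
force: [-0.4, 0.8, 3.2]
opening: 0.003
```

{"name": "send_rows", "arguments": {
  "moves": [
    [[0,0,0,0,0,0.1,-1],[0,0,0,0,0,0,-1],[0,0,0,-1,0,-4,-1],[0,0,0,-4,0,-3,-1],[0,0,0,-4.5,0,-2,-1]]
  ]
}}

```text
time_s: 5.45
position: [0.5033, -0.0409, 0.1443]
tcp_rot: [[0.171, 0.985, 0.002], [0.985, -0.171, -0.001], [-0.001, 0.002, -1.0]]
force: [1.3, -0.1, -0.3]
opening: 0.004
```

{"name": "send_rows", "arguments": {
  "moves": [
    [[0,0,0,-4.5,0,-2,1],[0,0,0,-4.5,0,-2,1],[0,0,0,0,0,-5,1],[0,0,0,0,0,-5,1],[0,0,0,0,0,0,1]]
  ]
}}

```text
time_s: 5.95
position: [0.4908, -0.132, 0.2893]
tcp_rot: [[0.176, 0.984, 0.013], [0.984, -0.176, -0.007], [-0.005, 0.014, -1.0]]
force: [0.5, -0.5, 0.5]
opening: 0.376
```

Run:
```python
from h import *
show(); plan([(0.50,-0.04,0.34,-10,1,14)])
```

```text
t 5.95 p [ 0.4908 -0.132   0.2893] psi -10.14 F [ 0.5 -0.5  0.5] op 0.376
[[[0.27,0.09,-0.05,3.06,-0.21,-1.71,1],[0.27,0.09,-0.05,3.07,-0.22,-1.7,1],[0.27,0.09,-0.05,3.07,-0.22,-1.7,1],[0,0,0,0,0,0,1],[0,0,0,0,0,0,1]]]
[[[0,0,0,0,0,0,1],[0,0,0,0,0,0,1],[0,0,0,0,0,0,1],[0,0,0,0,0,0,1],[0,0,0,0,0,0,1]]]
[[[0,0,0,0,0,0,1],[0,0,0,0,0,0,1],[0,0,0,0,0,0,1],[0,0,0,0,0,0,1],[0,0,0,0,0,0,1]]]
[[[0,0,0,0,0,0,1],[0,0,0,0,0,0,1],[0,0,0,0,0,0,1],[0,0,0,0,0,0,1],[0,0,0,0,0,0,1]]]
```

{"name": "send_rows", "arguments": {
  "moves": [
    [[0,0,0,0,0,-3,1],[0,0,0,0,0,-3,1],[0,0,0,0,0,-3,1],[0,0,0,0,0,-3,1],[0,0,0,0,0,0,1]]
  ]
}}

```text
time_s: 6.45
position: [0.4888, -0.13, 0.4063]
tcp_rot: [[0.175, 0.985, 0.007], [0.985, -0.175, -0.004], [-0.003, 0.008, -1.0]]
force: [-0.3, 0.6, -0.3]
opening: 0.827
```

{"name": "send_rows", "arguments": {
  "moves": [
    [[0,0,0,0,0,0,1],[0,0,0,0,0,0,1],[0,0,0,0,0,0,1],[0,0,0,0,0,0,1],[0,0,0,0,0,0,1]]
  ]
}}

```text
time_s: 6.95
position: [0.4868, -0.129, 0.4022]
tcp_rot: [[0.175, 0.985, -0.001], [0.985, -0.175, 0.001], [0.0, -0.001, -1.0]]
force: [0.1, -0.4, 0.6]
opening: 0.996
```

{"name": "send_rows", "arguments": {
  "moves": [
    [[0,0,0,0,0,0,1],[0,0,0,0,0,0,1],[0,0,0,0,0,0,1],[0,0,0,0,0,0,1],[0,0,0,0,0,0,1]]
  ]
}}

```text
time_s: 7.45
position: [0.487, -0.1291, 0.403]
tcp_rot: [[0.175, 0.985, 0.0], [0.985, -0.175, -0.0], [-0.0, 0.0, -1.0]]
force: [-0.5, 0.5, -0.5]
opening: 1.0
```

{"name": "send_rows", "arguments": {
  "moves": [
    [[0,0,0,0,0,0,1],[0,0,0,0,0,0,1],[0,0,0,0,0,0,1],[0,0,0,0,0,0,1],[0,0,0,0,0,0,1]]
  ]
}}

```text
time_s: 7.95
position: [0.487, -0.1291, 0.403]
tcp_rot: [[0.175, 0.985, -0.0], [0.985, -0.175, 0.0], [0.0, -0.0, -1.0]]
force: [-0.2, 0.2, 0.5]
opening: 1.002
```

Run:
```python
from h import *
show(); plan([(0.53,0.12,0.39,-10,1,2)])
```

```text
t 7.95 p [ 0.487  -0.1291  0.403 ] psi -10.07 F [-0.2  0.2  0.5] op 1.002
[[[0,0,-0.01,4.21,-0.02,0.22,1],[0,0,-0.01,4.21,-0.02,0.22,1],[0,0,-0.01,4.21,-0.02,0.22,1],[0,0,-0.01,4.21,-0.02,0.22,1],[0,0,-0.01,4.21,-0.02,0.22,1]]]
[[[0,0,-0.01,4.21,-0.02,0.22,1],[0,0,0,0,0,0,1],[0,0,0,0,0,0,1],[0,0,0,0,0,0,1],[0,0,0,0,0,0,1]]]
```

{"name": "send_rows", "arguments": {
  "moves": [
    [[0,0,0,4.2,0,0.2,1],[0,0,0,4.2,0,0.2,1],[0,0,0,4.2,0,0.2,1],[0,0,0,4.2,0,0.2,1],[0,0,0,4.2,0,0.2,1]]
  ]
}}

```text
time_s: 8.45
position: [0.5239, 0.0793, 0.393]
tcp_rot: [[0.175, 0.985, 0.0], [0.985, -0.175, -0.0], [-0.0, 0.0, -1.0]]
force: [-0.3, -1.1, -0.3]
opening: 0.997
```

{"name": "send_rows", "arguments": {
  "moves": [
    [[0,0,0,4.2,0,0.2,1],[0,0,0,0,0,0,1],[0,0,0,0,0,0,1],[0,0,0,0,0,0,1],[0,0,0,0,0,0,1]]
  ]
}}

```text
time_s: 8.95
position: [0.5311, 0.1177, 0.3911]
tcp_rot: [[0.177, 0.984, 0.0], [0.984, -0.177, -0.0], [-0.0, 0.0, -1.0]]
force: [-0.2, -0.3, 0.4]
opening: 1.0
```

```bash
cat >> h.py <<'E'
BX,BY,BW=0.5327,0.134,np.radians(-9.98)
def b2w(X,Y,Z=0): # box mm -> world m
    c,s=np.cos(BW),np.sin(BW); return np.array([BX+(c*X-s*Y)/1e3,BY+(s*X+c*Y)/1e3,Z/1e3])
def w2b(P):
    c,s=np.cos(BW),np.sin(BW); d=np.atleast_2d(P)[:,:2]-[BX,BY]; return np.c_[d@[c,s],d@[-s,c]]*1000
E
python3 - <<'E'
from h import *
show(); im=snap('wrist','w2.png')
for t in ['b0','door_press']:
    for d in spot_in('wrist',t)[:5]: print(t,np.round(d['location'],3),round(d['p'],2),pix('wrist',d['location']).round(0),w2b(d['location']).round(1))
np.savez('w2.npz',**camera_model('wrist'))
c=im[80:300,200:420]; cv2.imwrite('pics/w2c.png',cv2.resize(c,None,fx=2.7,fy=2.7,interpolation=cv2.INTER_CUBIC))
E
```

```text
t 8.95 p [0.5311 0.1177 0.3911] psi -10.18 F [-0.2 -0.3  0.4] op 1.0
b0 [ 0.644 -0.148  0.04 ] 0.56 [[400. 285.]] [[ 158.3 -258.3]]
b0 [ 0.456 -0.037  0.022] 0.4 [[291. 244.]] [[ -45.6 -182.1]]
door_press [0.554 0.266 0.208] 0.92 [[312.  33.]] [[ -1.5 133.5]]
```

View pics/w2c.png

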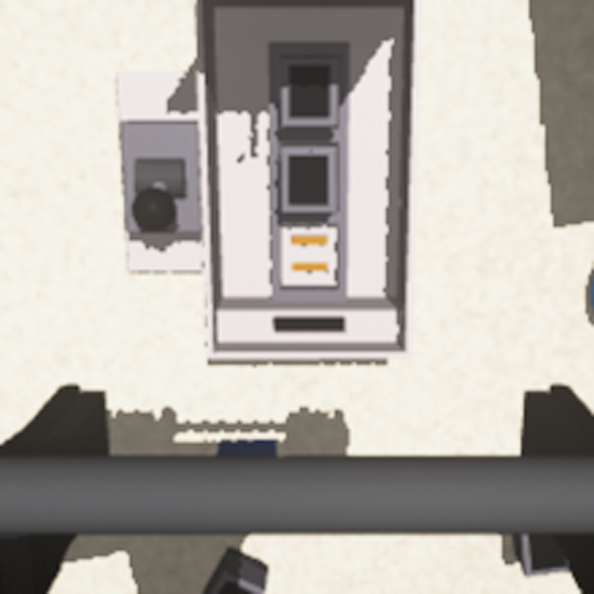

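Run:
```python
from h import *
M=dict(np.load('w2.npz'))
f=lambda L:np.array(L)/2.7+[200,80]-0.5+.5/2.7
print('blk1 top',w2b(ray('wrist',f([[280,147],[335,147],[280,211],[335,211]]),.048,M)).round(1).tolist())
print('blk2 top',w2b(ray('wrist',f([[282,60],[337,60],[281,124],[337,124]]),.048,M)).round(1).tolist())
print('bay0 floor',w2b(ray('wrist',f([[281,227],[338,227],[281,288],[337,288]]),.008,M)).round(1).tolist())
print('shell top',w2b(ray('wrist',f([[208,361],[407,352]]),.066,M)).round(1).tolist(), w2b(ray('wrist',f([[205,100],[410,100],[216,340],[400,340]]),.066,M)).round(1).tolist())
```

```text
blk1 top [[-18.3, 21.7], [14.7, 21.6], [-18.8, -16.8], [14.8, -16.9]]
blk2 top [[-16.5, 71.7], [15.7, 71.6], [-17.5, 35.2], [15.8, 35.1]]
bay0 floor [[-20.0, -33.0], [17.8, -33.1], [-20.5, -74.5], [17.4, -74.6]]
shell top [[-63.9, -107.2], [59.1, -101.7]] [[-60.0, 49.3], [56.9, 49.0], [-58.5, -93.6], [54.6, -94.0]]
```

Door is open: spent blocks sit in bay1 (crop 307,180) and bay2 (309,92), and bay0 (309,257) is empty with its contacts showing. The blocks and bay0 agree with the box pose within 2 mm.

```bash
cat >> h.py <<'E'
BX,BY=0.5316,0.1349
TW=np.radians(-13.)
TC=np.array([0.563,-0.375])
def t2w(X,Y):
    c,s=np.cos(TW),np.sin(TW); return TC+[(c*X-s*Y)/1e3,(s*X+c*Y)/1e3]
E
python3 - <<'E'
from h import *
print(ray('top',[[447,146],[498,154],[479,231],[433,221]],.058).round(3).tolist())
g=b2w(0,0);print(g)
plan([(g[0],g[1],0.12,-10,.38),(g[0],g[1],0.06,-10,.38),(g[0],g[1],0.024,-10,.38,2,.012)])
E
```

```text
[[0.666, -0.319, 0.058], [0.643, -0.448, 0.058], [0.45, -0.389, 0.058], [0.478, -0.275, 0.058]]
[0.5316 0.1349 0.    ]
[[[0,0,-0.03,0.28,-0.04,4.52,0.38],[0,0,-0.03,0.28,-0.04,4.52,0.38],[0,0,-0.03,0.28,-0.04,4.52,0.38],[0,0,-0.03,0.28,-0.04,4.52,0.38],[0,0,-0.03,0.28,-0.04,4.52,0.38]]]
[[[0,0,-0.03,0.28,-0.04,4.52,0.38],[0,0,0,0,0,3,0.38],[0,0,0,0,0,3,0.38],[0,0,0,0,0,1.2,0.38],[0,0,0,0,0,1.2,0.38]]]
[[[0,0,0,0,0,1.2,0.38],[0,0,0,0,0,0,0.38],[0,0,0,0,0,0,0.38],[0,0,0,0,0,0,0.38],[0,0,0,0,0,0,0.38]]]
```

{"name": "send_rows", "arguments": {
  "moves": [
    [[0,0,0,0.28,-0.04,4.52,0.38],[0,0,0,0.28,-0.04,4.52,0.38],[0,0,0,0.28,-0.04,4.52,0.38],[0,0,0,0.28,-0.04,4.52,0.38],[0,0,0,0.28,-0.04,4.52,0.38]]
  ]
}}

```text
time_s: 9.6
position: [0.5319, 0.1326, 0.1638]
tcp_rot: [[0.176, 0.984, 0.002], [0.984, -0.176, 0.0], [0.0, 0.002, -1.0]]
force: [0.2, 0.8, 0.7]
opening: 0.708
```

{"name": "send_rows", "arguments": {
  "moves": [
    [[0,0,0,0.28,-0.04,4.52,0.38],[0,0,0,0,0,3,0.38],[0,0,0,0,0,3,0.38],[0,0,0,0,0,0,0.38],[0,0,0,0,0,0,0.38]]
  ]
}}

```text
time_s: 10.1
position: [0.5319, 0.1355, 0.0598]
tcp_rot: [[0.176, 0.984, -0.001], [0.984, -0.176, -0.0], [-0.0, -0.001, -1.0]]
force: [0.3, -0.6, -0.6]
opening: 0.69
```

```bash
sed -i 's/^TW=.*/TW=np.radians(-14.)/; s/^TC=.*/TC=np.array([0.561,-0.366])/' h.py
python3 - <<'E'
from h import *
show();g=b2w(0,0);print(w2b(readout.read_state()['position']))
plan([(g[0],g[1],0.024,-10,.38,0,.012)])
E
```

```text
t 10.1 p [0.5319 0.1355 0.0598] psi -10.11 F [ 0.3 -0.6 -0.6] op 0.69
[[0.18435453 0.6796304 ]]
[[[-0.01,0,-0.04,-0.02,-0.01,1.19,0.38],[-0.01,0,-0.04,-0.02,-0.01,1.19,0.38],[-0.01,0,-0.04,-0.02,-0.01,1.19,0.38],[0,0,0,0,0,0,0.38],[0,0,0,0,0,0,0.38]]]
```

{"name": "send_rows", "arguments": {
  "moves": [
    [[0,0,0,0,0,1.2,0.38],[0,0,0,0,0,1.2,0.38],[0,0,0,0,0,1.2,0.38],[0,0,0,0,0,0,0.38],[0,0,0,0,0,0,-1]]
  ]
}}

```text
time_s: 10.6
position: [0.5313, 0.136, 0.0234]
tcp_rot: [[0.175, 0.985, -0.001], [0.985, -0.175, -0.0], [-0.0, -0.001, -1.0]]
force: [-0.7, -0.3, -0.4]
opening: 0.654
```

{"name": "send_rows", "arguments": {
  "moves": [
    [[0,0,0,0,0,0,-1],[0,0,0,0,0,0,-1],[0,0,0,0,0,0,-1],[0,0,0,0,0,0,-1],[0,0,0,0,0,0,-1]]
  ]
}}

```text
time_s: 11.1
position: [0.5316, 0.136, 0.0241]
tcp_rot: [[0.175, 0.985, 0.0], [0.985, -0.175, 0.0], [0.0, 0.0, -1.0]]
force: [-0.2, 0.1, 1.8]
opening: 0.387
```

{"name": "send_rows", "arguments": {
  "moves": [
    [[0,0,0,0,0,-1,-1],[0,0,0,0,0,-3,-1],[0,0,0,0,0,-4,-1],[0,0,0,0,0,-4,-1],[0,0,0,0,0,0,-1]]
  ]
}}

```text
time_s: 11.6
position: [0.5357, 0.1364, 0.1494]
tcp_rot: [[0.175, 0.985, 0.012], [0.985, -0.175, 0.001], [0.003, 0.012, -1.0]]
force: [0.9, -0.2, -2.1]
opening: 0.393
```

Run:
```python
from h import *
show();
a=t2w(-40,-25); print(a,w2b(readout.read_state()['position']))
plan([(a[0],a[1],0.15,-14,-1),(a[0],a[1],0.07,-14,-1,2,.04)])
```

```text
t 11.6 p [0.5357 0.1364 0.1494] psi -10.06 F [ 0.9 -0.2 -2.1] op 0.393
[ 0.51614012 -0.38058052] [[3.75369854 2.13451919]]
[[[0.06,-0.02,0.36,-4.66,0.65,-0.01,-1],[0.06,-0.02,0.36,-4.65,0.67,-0.01,-1],[0.06,-0.02,0.36,-4.65,0.7,-0.01,-1],[0.06,-0.02,0.36,-4.65,0.73,-0.01,-1],[0.06,-0.02,0.36,-4.64,0.76,-0.01,-1]]]
[[[0.06,-0.02,0.36,-4.64,0.79,-0.01,-1],[0.06,-0.02,0.36,-4.63,0.82,-0.01,-1],[0.06,-0.02,0.36,-4.63,0.85,-0.01,-1],[0.06,-0.02,0.36,-4.62,0.88,-0.01,-1],[0.06,-0.02,0.36,-4.61,0.91,-0.01,-1]]]
[[[0.06,-0.02,0.36,-4.61,0.94,-0.01,-1],[0,0,0,0,0,4,-1],[0,0,0,0,0,4,-1],[0,0,0,0,0,0,-1],[0,0,0,0,0,0,-1]]]
```

{"name": "send_rows", "arguments": {
  "moves": [
    [[0,0,0.36,-4.65,0.6,0,-1],[0,0,0.36,-4.65,0.6,0,-1],[0,0,0.36,-4.65,0.6,0,-1],[0,0,0.36,-4.65,0.7,0,-1],[0,0,0.36,-4.65,0.7,0,-1]]
  ]
}}

```text
time_s: 12.1
position: [0.5187, -0.0999, 0.1433]
tcp_rot: [[0.206, 0.979, -0.001], [0.979, -0.206, 0.0], [0.0, -0.001, -1.0]]
force: [1.1, 0.2, -0.8]
opening: 0.388
```

{"name": "send_rows", "arguments": {
  "moves": [
    [[0,0,0.36,-4.65,0.8,0,-1],[0,0,0.36,-4.6,0.8,0,-1],[0,0,0.36,-4.6,0.8,0,-1],[0,0,0.36,-4.6,0.9,0,-1],[0,0,0.36,-4.6,0.9,0,-1]]
  ]
}}

```text
time_s: 12.6
position: [0.5094, -0.334, 0.143]
tcp_rot: [[0.237, 0.972, -0.001], [0.972, -0.237, 0.001], [0.001, -0.001, -1.0]]
force: [0.9, 0.6, -1.3]
opening: 0.388
```

{"name": "send_rows", "arguments": {
  "moves": [
    [[0,0,0.36,-4.6,0.9,0,-1],[0,0,0,0,0,3,-1],[0,0,0,0,0,3,-1],[0,0,0,0,0,0,-1],[0,0,0,0,0,0,-1]]
  ]
}}

```text
time_s: 13.1
position: [0.5076, -0.3786, 0.083]
tcp_rot: [[0.242, 0.97, -0.002], [0.97, -0.242, 0.002], [0.001, -0.002, -1.0]]
force: [-0.1, 0.5, -1.1]
opening: 0.388
```

Run:
```python
from h import *
show();
a=t2w(-40,-25); print(a)
plan([(a[0],a[1],0.085,-14,-1),(a[0],a[1],0.026,-14,-1,0,.03)])
```

```text
t 13.1 p [ 0.5076 -0.3786  0.083 ] psi -14.02 F [-0.1  0.5 -1.1] op 0.388
[ 0.51614012 -0.38058052]
[[[-0.13,-0.08,-0.02,0.02,0.88,-0.2,-1],[0,0,0,0,0,2.95,-1],[0,0,0,0,0,2.95,-1],[0,0,0,0,0,0,-1],[0,0,0,0,0,0,-1]]]
```

{"name": "send_rows", "arguments": {
  "moves": [
    [[0,0,0,0,0.9,0,-1],[0,0,0,0,0,3,-1],[0,0,0,0,0,2.8,-1],[0,0,0,0,0,0,-1],[0,0,0,0,0,0,0.15]]
  ]
}}

```text
time_s: 13.6
position: [0.5182, -0.382, 0.0271]
tcp_rot: [[0.242, 0.97, 0.002], [0.97, -0.242, -0.002], [-0.001, 0.002, -1.0]]
force: [-0.1, 0.6, -0.1]
opening: 0.43
```

{"name": "send_rows", "arguments": {
  "moves": [
    [[0,0,0,0,0,0,0.15],[0,0,0,0,0,0,0.15],[0,0,0,0,0,0,0.15],[0,0,0,0,0,-4,0.15],[0,0,0,0,0,-4,0.15]]
  ]
}}

```text
time_s: 14.1
position: [0.5162, -0.3808, 0.1058]
tcp_rot: [[0.243, 0.97, -0.002], [0.97, -0.243, 0.002], [0.002, -0.003, -1.0]]
force: [0.8, -0.2, -0.3]
opening: 0.571
```

{"name": "send_rows", "arguments": {
  "moves": [
    [[0,0,0,0,0,-4,0.15],[0,0,0,0,0,0,0.15],[0,0,0,0,0,0,0.15],[0,0,0,0,0,0,0.15],[0,0,0,0,0,0,0.15]]
  ]
}}

```text
time_s: 14.6
position: [0.516, -0.3806, 0.1441]
tcp_rot: [[0.242, 0.97, -0.002], [0.97, -0.242, 0.003], [0.002, -0.003, -1.0]]
force: [-0.1, -0.1, 0.3]
opening: 0.574
```

Run:
```python
from h import *
show(); snap('scene','s3.png')
for d in spot_in('scene','b0')[:6]: print(np.round(d['location'],3),round(d['p'],2))
g=b2w(0,52); print(g)
plan([(g[0],g[1],0.20,-10,.38),(g[0],g[1],0.06,-10,.38,2)])
```

```text
t 14.6 p [ 0.516  -0.3806  0.1441] psi -14.03 F [-0.1 -0.1  0.3] op 0.574
[ 0.656 -0.152  0.038] 0.86
[ 0.458 -0.065  0.035] 0.82
[ 0.43  -0.153  0.034] 0.8
[ 0.423 -0.248  0.041] 0.62
[0.54061183 0.18611315 0.        ]
[[[-0.01,-0.01,-0.34,4.63,-0.95,-0.46,0.38],[-0.01,-0.01,-0.34,4.64,-0.92,-0.46,0.38],[-0.01,-0.01,-0.34,4.64,-0.9,-0.46,0.38],[-0.01,-0.01,-0.34,4.65,-0.87,-0.46,0.38],[-0.01,-0.01,-0.34,4.65,-0.84,-0.46,0.38]]]
[[[-0.01,-0.01,-0.34,4.66,-0.81,-0.46,0.38],[-0.01,-0.01,-0.34,4.66,-0.79,-0.46,0.38],[-0.01,-0.01,-0.34,4.67,-0.76,-0.46,0.38],[-0.01,-0.01,-0.34,4.67,-0.73,-0.46,0.38],[-0.01,-0.01,-0.34,4.68,-0.7,-0.46,0.38]]]
[[[-0.01,-0.01,-0.34,4.68,-0.68,-0.46,0.38],[-0.01,-0.01,-0.34,4.68,-0.65,-0.46,0.38],[0,0,0,0,0,4.67,0.38],[0,0,0,0,0,4.67,0.38],[0,0,0,0,0,4.67,0.38]]]
[[[0,0,0,0,0,0,0.38],[0,0,0,0,0,0,0.38],[0,0,0,0,0,0,0.38],[0,0,0,0,0,0,0.38],[0,0,0,0,0,0,0.38]]]
```

Run:
```python
from h import *
g=b2w(0,52)
plan([(0.52,-0.1,0.20,75,.38),(g[0]-.002,g[1]-.01,0.20,169.9,.38,3)])
```

```text
[[[0,-0.02,-8.09,2.49,-0.59,-0.5,0.38],[0,-0.02,-8.09,2.54,-0.23,-0.5,0.38],[0,-0.02,-8.09,2.55,0.13,-0.5,0.38],[0,-0.02,-8.09,2.51,0.49,-0.5,0.38],[0,-0.02,-8.09,2.41,0.84,-0.5,0.38]]]
[[[0,-0.02,-8.09,2.27,1.17,-0.51,0.38],[0,-0.02,-8.09,2.09,1.48,-0.51,0.38],[0,-0.02,-8.09,1.86,1.75,-0.51,0.38],[0,-0.02,-8.09,1.59,2,-0.51,0.38],[0,-0.02,-8.09,1.29,2.2,-0.51,0.38]]]
[[[0,-0.02,-8.09,0.97,2.36,-0.51,0.38],[0,0,-7.91,0.45,2.26,0,0.38],[0,0,-7.91,0.13,2.3,0,0.38],[0,0,-7.91,-0.19,2.3,0,0.38],[0,0,-7.91,-0.5,2.25,0,0.38]]]
[[[0,0,-7.91,-0.81,2.16,0,0.38],[0,0,-7.91,-1.1,2.03,0,0.38],[0,0,-7.91,-1.37,1.86,0,0.38],[0,0,-7.91,-1.61,1.65,0,0.38],[0,0,-7.91,-1.82,1.42,0,0.38]]]
[[[0,0,-7.91,-2,1.15,0,0.38],[0,0,-7.91,-2.14,0.87,0,0.38],[0,0,-7.91,-2.24,0.56,0,0.38],[0,0,0,0,0,0,0.38],[0,0,0,0,0,0,0.38]]]
[[[0,0,0,0,0,0,0.38],[0,0,0,0,0,0,0.38],[0,0,0,0,0,0,0.38],[0,0,0,0,0,0,0.38],[0,0,0,0,0,0,0.38]]]
```

{"name": "send_rows", "arguments": {
  "moves": [
    [[0,0,-8.09,2.49,-0.59,-0.5,0.38],[0,0,-8.09,2.54,-0.23,-0.5,0.38],[0,0,-8.09,2.55,0.13,-0.5,0.38],[0,0,-8.09,2.51,0.49,-0.5,0.38],[0,0,-8.09,2.41,0.84,-0.5,0.38]]
  ]
}}

```text
time_s: 15.2
position: [0.5182, -0.2526, 0.17]
tcp_rot: [[-0.45, 0.893, -0.001], [0.893, 0.45, 0.001], [0.002, -0.001, -1.0]]
force: [1.2, 1.0, -0.5]
opening: 0.689
```

{"name": "send_rows", "arguments": {
  "moves": [
    [[0,0,-8.09,2.27,1.17,-0.51,0.38],[0,0,-8.09,2.09,1.48,-0.51,0.38],[0,0,-8.09,1.86,1.75,-0.51,0.38],[0,0,-8.09,1.59,2,-0.51,0.38],[0,0,-8.09,1.29,2.2,-0.51,0.38]]
  ]
}}

```text
time_s: 15.7
position: [0.52, -0.1249, 0.1957]
tcp_rot: [[-0.922, 0.388, -0.001], [0.388, 0.922, 0.001], [0.002, 0.0, -1.0]]
force: [0.1, 0.3, -1.1]
opening: 0.69
```

{"name": "send_rows", "arguments": {
  "moves": [
    [[0,0,-8.09,0.97,2.36,-0.51,0.38],[0,0,-7.91,0.45,2.26,0,0.38],[0,0,-7.91,0.13,2.3,0,0.38],[0,0,-7.91,-0.19,2.3,0,0.38],[0,0,-7.91,-0.5,2.25,0,0.38]]
  ]
}}

```text
time_s: 16.2
position: [0.5266, -0.0076, 0.2006]
tcp_rot: [[-0.957, -0.291, -0.001], [-0.291, 0.957, 0.0], [0.001, 0.001, -1.0]]
force: [0.2, 0.3, 0.1]
opening: 0.689
```

{"name": "send_rows", "arguments": {
  "moves": [
    [[0,0,-7.91,-0.81,2.16,0,0.38],[0,0,-7.91,-1.1,2.03,0,0.38],[0,0,-7.91,-1.37,1.86,0,0.38],[0,0,-7.91,-1.61,1.65,0,0.38],[0,0,-7.91,-1.82,1.42,0,0.38]]
  ]
}}

```text
time_s: 16.7
position: [0.5345, 0.1075, 0.2005]
tcp_rot: [[-0.552, -0.834, -0.002], [-0.834, 0.552, 0.0], [0.001, 0.001, -1.0]]
force: [0.1, 0.3, 0.3]
opening: 0.688
```

{"name": "send_rows", "arguments": {
  "moves": [
    [[0,0,-7.91,-2,1.15,0,0.38],[0,0,-7.91,-2.14,0.87,0,0.38],[0,0,-7.91,-2.24,0.56,0,0.38],[0,0,0,0,0,0,0.38],[0,0,0,0,0,0,0.38]]
  ]
}}

```text
time_s: 17.2
position: [0.5391, 0.1757, 0.2006]
tcp_rot: [[-0.175, -0.984, -0.002], [-0.984, 0.176, -0.001], [0.001, 0.001, -1.0]]
force: [-0.5, -0.3, 0.4]
opening: 0.692
```

Run:
```python
from h import *
show(); g=b2w(0,52)
plan([(g[0],g[1],0.20,170,.38,1),(g[0],g[1],0.06,170,.38)])
```

```text
t 17.2 p [0.5391 0.1757 0.2006] psi 169.89 F [-0.5 -0.3  0.4] op 0.692
[[[0.09,-0.06,-0.11,-1.05,0.03,0.05,0.38],[0,0,0,0,0,0,0.38],[0,0,0,0,0,4.67,0.38],[0,0,0,0,0,4.67,0.38],[0,0,0,0,0,4.67,0.38]]]
```

{"name": "send_rows", "arguments": {
  "moves": [
    [[0,0,-0.1,-1.05,0,0,0.38],[0,0,0,0,0,4.7,0.38],[0,0,0,0,0,4.7,0.38],[0,0,0,0,0,4.7,0.38],[0,0,0,0,0,0,0.38]]
  ]
}}

```text
time_s: 17.7
position: [0.5359, 0.1846, 0.0535]
tcp_rot: [[-0.176, -0.984, -0.016], [-0.984, 0.176, -0.002], [0.005, 0.016, -1.0]]
force: [-0.9, 0.2, -0.1]
opening: 0.687
```

{"name": "send_rows", "arguments": {
  "moves": [
    [[0,0,0,0,0,1.2,0.38],[0,0,0,0,0,1.2,0.38],[0,0,0,0,0,1.1,0.38],[0,0,0,0,0,0,0.38],[0,0,0,0,0,0,-1]]
  ]
}}

```text
time_s: 18.2
position: [0.542, 0.1861, 0.0263]
tcp_rot: [[-0.174, -0.985, 0.002], [-0.985, 0.174, 0.0], [-0.0, -0.002, -1.0]]
force: [-0.1, -0.7, 0.3]
opening: 0.656
```

{"name": "send_rows", "arguments": {
  "moves": [
    [[0,0,0,0,0,0,-1],[0,0,0,0,0,0,-1],[0,0,0,0,0,0,-1],[0,0,0,0,0,0,-1],[0,0,0,0,0,0,-1]]
  ]
}}

```text
time_s: 18.7
position: [0.5414, 0.1861, 0.0258]
tcp_rot: [[-0.174, -0.985, 0.0], [-0.985, 0.174, 0.0], [-0.0, -0.0, -1.0]]
force: [-1.0, 0.9, 3.8]
opening: 0.388
```

Run:
```python
from h import *
show(); print(w2b(readout.read_state()['position']))
```

```text
t 18.7 p [0.5414 0.1861 0.0258] psi 169.98 F [-1.   0.9  3.8] op 0.388
[[ 0.81217563 52.07947652]]
```

{"name": "send_rows", "arguments": {
  "moves": [
    [[0,0,0,0,0,-1,-1],[0,0,0,0,0,-3,-1],[0,0,0,0,0,-4,-1],[0,0,0,0,0,-4,-1],[0,0,0,0,0,-3,-1]]
  ]
}}

```text
time_s: 19.2
position: [0.5421, 0.1861, 0.1781]
tcp_rot: [[-0.174, -0.985, 0.003], [-0.985, 0.174, 0.0], [-0.001, -0.003, -1.0]]
force: [1.0, 0.2, -1.2]
opening: 0.386
```

Run:
```python
from h import *
show(); a=t2w(35,22); print(a)
plan([(.54,0.12,.19,170,-1),(.55,-0.10,0.19,80,-1),(a[0],a[1],0.14,-14,-1,2)])
```

```text
t 19.2 p [0.5421 0.1861 0.1781] psi 169.99 F [ 1.   0.2 -1.2] op 0.386
[ 0.60028263 -0.35312076]
[[[-0.07,0.02,-0.01,3.27,-0.47,-0.6,-1],[-0.07,0.02,-0.01,3.27,-0.47,-0.6,-1],[0,0,8.18,1.95,-0.44,0,-1],[0,0,8.18,1.87,-0.71,0,-1],[0,0,8.18,1.75,-0.97,0,-1]]]
[[[0,0,8.18,1.6,-1.21,0,-1],[0,0,8.18,1.41,-1.42,0,-1],[0,0,8.18,1.19,-1.61,0,-1],[0,0,8.18,0.95,-1.76,0,-1],[0,0,8.18,0.69,-1.88,0,-1]]]
[[[0,0,8.18,0.41,-1.96,0,-1],[0,0,8.18,0.13,-2,0,-1],[0,0,8.18,-0.15,-2,0,-1],[0,0,8.55,-0.85,-2.19,0.45,-1],[0,0,8.55,-1.17,-2.04,0.45,-1]]]
[[[0,0,8.55,-1.45,-1.84,0.45,-1],[0,0,8.55,-1.71,-1.6,0.45,-1],[0,0,8.55,-1.93,-1.33,0.45,-1],[0,0,8.55,-2.11,-1.03,0.45,-1],[0,0,8.55,-2.24,-0.71,0.45,-1]]]
[[[0,0,8.55,-2.32,-0.36,0.45,-1],[0,0,8.55,-2.35,-0.02,0.45,-1],[0,0,8.55,-2.32,0.33,0.45,-1],[0,0,8.55,-2.25,0.67,0.45,-1],[0,0,0,0,0,0,-1]]]
[[[0,0,0,0,0,0,-1],[0,0,0,0,0,0,-1],[0,0,0,0,0,0,-1],[0,0,0,0,0,0,-1],[0,0,0,0,0,0,-1]]]
```

{"name": "send_rows", "arguments": {
  "moves": [
    [[0,0,0,3.27,-0.47,-0.6,-1],[0,0,0,3.27,-0.47,-0.6,-1],[0,0,8.18,1.95,-0.44,0,-1],[0,0,8.18,1.87,-0.71,0,-1],[0,0,8.18,1.75,-0.97,0,-1]]
  ]
}}

```text
time_s: 19.7
position: [0.5373, 0.0759, 0.1883]
tcp_rot: [[-0.595, -0.804, 0.001], [-0.804, 0.594, -0.031], [0.025, -0.019, -1.0]]
force: [0.2, -0.9, -0.8]
opening: 0.388
```

{"name": "send_rows", "arguments": {
  "moves": [
    [[0,0,8.18,1.6,-1.21,0,-1],[0,0,8.18,1.41,-1.42,0,-1],[0,0,8.18,1.19,-1.61,0,-1],[0,0,8.18,0.95,-1.76,0,-1],[0,0,8.18,0.69,-1.88,0,-1]]
  ]
}}

```text
time_s: 20.2
position: [0.5389, -0.024, 0.1912]
tcp_rot: [[-0.976, -0.218, 0.001], [-0.218, 0.975, -0.031], [0.006, -0.03, -1.0]]
force: [0.5, -0.3, -1.2]
opening: 0.388
```

{"name": "send_rows", "arguments": {
  "moves": [
    [[0,0,8.18,0.41,-1.96,0,-1],[0,0,8.18,0.13,-2,0,-1],[0,0,8.18,-0.15,-2,0,-1],[0,0,8.55,-0.85,-2.19,0.45,-1],[0,0,8.55,-1.17,-2.04,0.45,-1]]
  ]
}}

```text
time_s: 20.7
position: [0.5479, -0.1306, 0.1856]
tcp_rot: [[-0.874, 0.486, 0.001], [0.485, 0.874, -0.031], [-0.016, -0.026, -1.0]]
force: [-0.1, 0.1, -1.4]
opening: 0.388
```

{"name": "send_rows", "arguments": {
  "moves": [
    [[0,0,8.55,-1.45,-1.84,0.45,-1],[0,0,8.55,-1.71,-1.6,0.45,-1],[0,0,8.55,-1.93,-1.33,0.45,-1],[0,0,8.55,-2.11,-1.03,0.45,-1],[0,0,8.55,-2.24,-0.71,0.45,-1]]
  ]
}}

```text
time_s: 21.2
position: [0.5675, -0.2467, 0.1663]
tcp_rot: [[-0.312, 0.95, 0.0], [0.95, 0.312, -0.03], [-0.029, -0.009, -1.0]]
force: [0.5, -0.2, -1.5]
opening: 0.386
```

{"name": "send_rows", "arguments": {
  "moves": [
    [[0,0,8.55,-2.32,-0.36,0.45,-1],[0,0,8.55,-2.35,0,0.45,-1],[0,0,8.55,-2.32,0.33,0.45,-1],[0,0,8.55,-2.25,0.67,0.45,-1],[0,0,0,0,0,0,-1]]
  ]
}}

```text
time_s: 21.7
position: [0.5837, -0.3423, 0.1508]
tcp_rot: [[0.274, 0.962, 0.002], [0.961, -0.274, -0.032], [-0.03, 0.01, -0.999]]
force: [-1.0, -0.1, -1.0]
opening: 0.388
```

Run:
```python
from h import *
show(); a=t2w(35,22)
plan([(a[0],a[1],0.12,-14,-1),(a[0],a[1],0.027,-14,-1,1)])
```

```text
t 21.7 p [ 0.5837 -0.3423  0.1508] psi -15.88 F [-1.  -0.1 -1. ] op 0.388
[[[0.57,1.74,-1.89,-0.5,1.86,3.12,-1],[0,0,0,0,0,4.65,-1],[0,0,0,0,0,4.65,-1],[0,0,0,0,0,0,-1],[0,0,0,0,0,0,-1]]]
```

{"name": "send_rows", "arguments": {
  "moves": [
    [[0.57,1.74,-1.89,-0.5,1.86,3.1,-1],[0,0,0,0,0,4.6,-1],[0,0,0,0,0,4.6,-1],[0,0,0,0,0,0,-1],[0,0,0,0,0,0,-1]]
  ]
}}

```text
time_s: 22.2
position: [0.6003, -0.3483, 0.0292]
tcp_rot: [[0.236, 0.972, -0.002], [0.972, -0.236, 0.003], [0.003, -0.003, -1.0]]
force: [-0.1, -0.4, -0.0]
opening: 0.389
```

{"name": "send_rows", "arguments": {
  "moves": [
    [[0,0,0,0,0,0,0.15],[0,0,0,0,0,0,0.15],[0,0,0,0,0,0,0.15],[0,0,0,0,0,0,0.15],[0,0,0,0,0,-2,0.15]]
  ]
}}

```text
time_s: 22.7
position: [0.5997, -0.3481, 0.0482]
tcp_rot: [[0.237, 0.971, -0.003], [0.971, -0.237, 0.004], [0.003, -0.004, -1.0]]
force: [-0.6, 0.9, -0.7]
opening: 0.572
```

{"name": "send_rows", "arguments": {
  "moves": [
    [[0,0,0,0,0,-5,0.15],[0,0,0,0,0,-5,0.15],[0,0,0,0,0,-5,0.15],[0,0,0,0,0,-5,0.15],[0,0,0,0,0,-5,0.15]]
  ]
}}

```text
time_s: 23.2
position: [0.6008, -0.3493, 0.3027]
tcp_rot: [[0.237, 0.971, 0.002], [0.971, -0.237, 0.0], [0.001, 0.002, -1.0]]
force: [0.7, -0.2, -0.6]
opening: 0.577
```

Run:
```python
from h import *
show(); snap('top','t4.png')
for d in spot_in('top','b0')[:6]: print(np.round(d['location'],3),round(d['p'],2))
plan([(.60,-0.19,.30,-10,.6,2)])
```

```text
t 23.2 p [ 0.6008 -0.3493  0.3027] psi -13.71 F [ 0.7 -0.2 -0.6] op 0.577
[ 0.424 -0.149  0.04 ] 0.81
[ 0.411 -0.238  0.038] 0.77
[ 0.646 -0.139  0.039] 0.71
[ 0.451 -0.057  0.036] 0.46
[[[0.26,0.11,-0.93,3.92,-1.08,0.22,0.6],[0.26,0.11,-0.93,3.93,-1.01,0.23,0.6],[0.26,0.11,-0.93,3.95,-0.95,0.25,0.6],[0.26,0.11,-0.93,3.96,-0.88,0.26,0.6],[0,0,0,0,0,0,0.6]]]
[[[0,0,0,0,0,0,0.6],[0,0,0,0,0,0,0.6],[0,0,0,0,0,0,0.6],[0,0,0,0,0,0,0.6],[0,0,0,0,0,0,0.6]]]
```

{"name": "send_rows", "arguments": {
  "moves": [
    [[0,0,0,4.9,-0.5,0,0.6],[0,0,0,4.9,-0.5,0,0.6],[0,0,0,4.9,-0.5,0,0.6],[0,0,0,4.9,-0.5,0,0.6],[0,0,0,4.9,-0.5,0,0.6]]
  ]
}}

```text
time_s: 23.8
position: [0.6346, -0.1038, 0.3001]
tcp_rot: [[0.238, 0.971, 0.001], [0.971, -0.238, 0.001], [0.001, 0.001, -1.0]]
force: [1.6, 0.3, -1.0]
opening: 0.794
```

{"name": "send_rows", "arguments": {
  "moves": [
    [[0,0,0,1,-4,0,0.6],[0,0,0,0,-4,0,0.6],[0,0,0,0,0,0,0.6],[0,0,0,0,0,0,0.6],[0,0,0,0,0,0,0.6]]
  ]
}}

```text
time_s: 24.3
position: [0.5608, -0.0777, 0.3006]
tcp_rot: [[0.238, 0.971, 0.004], [0.971, -0.238, -0.0], [0.001, 0.003, -1.0]]
force: [-0.4, 0.3, -0.3]
opening: 0.805
```

Run:
```python
from h import *
show(); im=snap('wrist','w5.png'); np.savez('w5.npz',**camera_model('wrist'))
for d in spot_in('wrist','b0')[:6]: print(np.round(d['location'],3),round(d['p'],2),pix('wrist',d['location']).round(0))
cv2.imwrite('pics/w5c.png',cv2.resize(im[90:250,210:450],None,fx=3.3,fy=3.3,interpolation=cv2.INTER_CUBIC))
```

```text
t 24.3 p [ 0.5608 -0.0777  0.3006] psi -13.74 F [-0.4  0.3 -0.3] op 0.805
[ 0.425 -0.134  0.037] 0.81 [[234. 224.]]
[ 0.454 -0.054  0.04 ] 0.6 [[236. 168.]]
[ 0.417 -0.241  0.043] 0.59 [[249. 290.]]
[ 0.65  -0.14   0.036] 0.56 [[385. 192.]]
```

View pics/w5c.png

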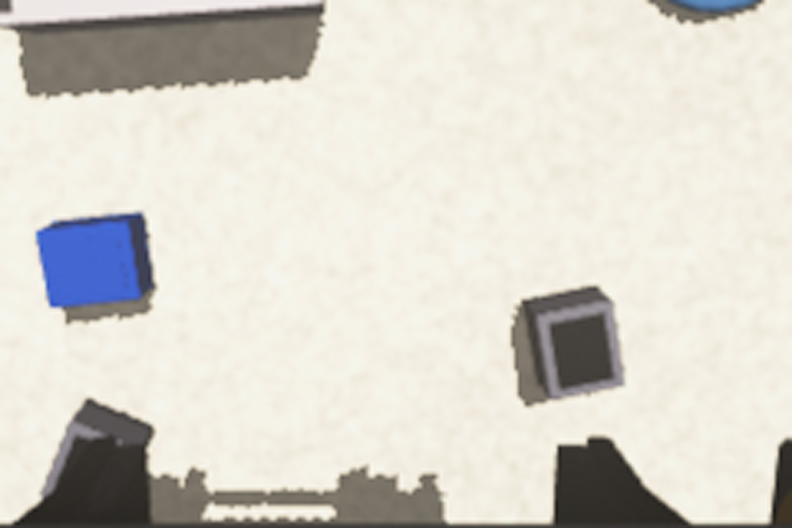

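```bash
cat >> h.py <<'E'
def rect(crop,off,sc,z,M):
    w=ray('wrist',np.array(crop)/sc+off-0.5+.5/sc,z,M)[:,:2]
    print('ctr',w.mean(0).round(4)); n=len(w)
    for i in range(n):
        d=w[(i+1)%n]-w[i]; print(' edge mm',(np.linalg.norm(d)*1e3).round(1),'ang',np.degrees(np.arctan2(d[1],d[0])).round(1))
E
python3 - <<'E'
from h import *
rect([[536,316],[610,299],[624,381],[549,398]],[210,90],3.3,.04,dict(np.load('w5.npz')))
E
```

```text
ctr [ 0.6484 -0.1433]
 edge mm 32.2 ang -0.4
 edge mm 37.5 ang -90.6
 edge mm 33.3 ang 179.7
 edge mm 37.6 ang 87.6
```

Run:
```python
from h import *
plan([(.6484,-.1433,.12,-0.5,.38,1),(.6484,-.1433,.06,-0.5,.38,1)])
```

```text
[[[0.03,-0.01,-2.65,-0.86,2,3.61,0.38],[0.03,-0.01,-2.65,-0.95,1.96,3.61,0.38],[0.03,-0.01,-2.65,-1.04,1.92,3.61,0.38],[0.03,-0.01,-2.65,-1.13,1.87,3.61,0.38],[0.03,-0.01,-2.65,-1.21,1.82,3.61,0.38]]]
[[[0,0,0,0,0,0,0.38],[0,0,0,0,0,3,0.38],[0,0,0,0,0,3,0.38],[0,0,0,0,0,0,0.38],[0,0,0,0,0,0,0.38]]]
```

{"name": "send_rows", "arguments": {
  "moves": [
    [[0,0,-2.65,-0.86,2,3.6,0.38],[0,0,-2.65,-0.95,1.96,3.6,0.38],[0,0,-2.65,-1.04,1.92,3.6,0.38],[0,0,-2.65,-1.13,1.87,3.6,0.38],[0,0,-2.65,-1.21,1.82,3.6,0.38]]
  ]
}}

```text
time_s: 24.9
position: [0.6487, -0.1438, 0.1181]
tcp_rot: [[0.007, 1.0, 0.002], [1.0, -0.007, 0.001], [0.001, 0.002, -1.0]]
force: [0.3, 0.6, 0.3]
opening: 0.69
```

{"name": "send_rows", "arguments": {
  "moves": [
    [[0,0,0,0,0,0,0.38],[0,0,0,0,0,3,0.38],[0,0,0,0,0,3,0.38],[0,0,0,0,0,0,0.38],[0,0,0,0,0,0,0.38]]
  ]
}}

```text
time_s: 25.4
position: [0.6476, -0.1424, 0.061]
tcp_rot: [[0.009, 1.0, 0.002], [1.0, -0.009, 0.001], [0.001, 0.002, -1.0]]
force: [0.6, -0.7, -0.2]
opening: 0.691
```

Run:
```python
from h import *
show()
for d in spot_in('top','b0')[:1]: pass
snap('top','t6.png')
for d in spot_in('top','b0')[:6]: print(np.round(d['location'],3),round(d['p'],2))
plan([(.6484,-.1433,.018,-0.5,.38,1,.015)])
```

```text
t 25.4 p [ 0.6476 -0.1424  0.061 ] psi -0.49 F [ 0.6 -0.7 -0.2] op 0.691
[[[0.1,0.02,0.01,-0.01,-0.02,1.49,0.38],[0.1,0.02,0.01,-0.01,-0.02,1.49,0.38],[0.1,0.02,0.01,-0.01,-0.02,1.49,0.38],[0,0,0,0,0,0,0.38],[0,0,0,0,0,0,0.38]]]
```

{"name": "send_rows", "arguments": {
  "moves": [
    [[0,0,0,0,0,1.5,0.38],[0,0,0,0,0,1.5,0.38],[0,0,0,0,0,1.3,0.38],[0,0,0,0,0,0,0.38],[0,0,0,0,0,0,-1]]
  ]
}}

```text
time_s: 26.05
position: [0.6467, -0.1421, 0.0159]
tcp_rot: [[0.008, 1.0, -0.001], [1.0, -0.008, 0.002], [0.002, -0.001, -1.0]]
force: [0.8, -0.5, 0.9]
opening: 0.656
```

{"name": "send_rows", "arguments": {
  "moves": [
    [[0,0,0,0,0,0,-1],[0,0,0,0,0,0,-1],[0,0,0,0,0,0,-1],[0,0,0,0,0,0,-1],[0,0,0,0,0,0,-1]]
  ]
}}

```text
time_s: 26.55
position: [0.6477, -0.1424, 0.0175]
tcp_rot: [[0.008, 1.0, 0.002], [1.0, -0.008, 0.0], [0.0, 0.002, -1.0]]
force: [0.3, 0.2, 1.7]
opening: 0.391
```

Run:
```python
from h import *
show(); g=b2w(0,-52); print(g)
plan([(.6484,-.1433,.15,-0.5,-1),(g[0],g[1],.15,-10,-1,1),(g[0],g[1],.09,-10,-1,2)])
```

```text
t 26.55 p [ 0.6477 -0.1424  0.0175] psi -0.47 F [0.3 0.2 1.7] op 0.391
[0.52258817 0.08368685 0.        ]
[[[0.04,-0.01,0.01,-0.03,0.03,-4.42,-1],[0.04,-0.01,0.01,-0.03,0.03,-4.42,-1],[0.04,-0.01,0.01,-0.03,0.03,-4.42,-1],[0,0,1.58,3.76,-2.13,0,-1],[0,0,1.58,3.7,-2.23,0,-1]]]
[[[0,0,1.58,3.64,-2.33,0,-1],[0,0,1.58,3.58,-2.43,0,-1],[0,0,1.58,3.51,-2.53,0,-1],[0,0,1.58,3.44,-2.63,0,-1],[0,0,0,0,0,0,-1]]]
[[[0,0,0,0,0,3,-1],[0,0,0,0,0,3,-1],[0,0,0,0,0,0,-1],[0,0,0,0,0,0,-1],[0,0,0,0,0,0,-1]]]
```

{"name": "send_rows", "arguments": {
  "moves": [
    [[0,0,0,0,0,-4.4,-1],[0,0,0,0,0,-4.4,-1],[0,0,0,0,0,-4.4,-1],[0,0,1.58,3.76,-2.13,0,-1],[0,0,1.58,3.7,-2.23,0,-1]]
  ]
}}

```text
time_s: 27.05
position: [0.6062, -0.0674, 0.1511]
tcp_rot: [[0.067, 0.998, 0.006], [0.998, -0.067, -0.0], [-0.0, 0.006, -1.0]]
force: [0.2, 0.6, -1.5]
opening: 0.389
```

{"name": "send_rows", "arguments": {
  "moves": [
    [[0,0,1.58,3.64,-2.33,0,-1],[0,0,1.58,3.58,-2.43,0,-1],[0,0,1.58,3.5,-2.53,0,-1],[0,0,1.58,3.44,-2.63,0,-1],[0,0,0,0,0,0,-1]]
  ]
}}

```text
time_s: 27.55
position: [0.516, 0.0886, 0.1486]
tcp_rot: [[0.168, 0.986, -0.005], [0.986, -0.168, 0.002], [0.002, -0.005, -1.0]]
force: [-1.1, -0.2, -1.8]
opening: 0.389
```

{"name": "send_rows", "arguments": {
  "moves": [
    [[0,0,0,0,0,3,-1],[0,0,0,0,0,2.5,-1],[0,0,0,0,0,0,-1],[0,0,0,0,0,0,-1],[0,0,0,0,0,0,-1]]
  ]
}}

```text
time_s: 28.05
position: [0.5225, 0.084, 0.095]
tcp_rot: [[0.173, 0.985, 0.004], [0.985, -0.173, 0.001], [0.001, 0.003, -1.0]]
force: [1.0, 0.5, -0.9]
opening: 0.389
```

Run:
```python
from h import *
show(); g=b2w(0,-52); print(w2b(readout.read_state()['position']))
plan([(g[0],g[1],.09,-10,-1),(g[0],g[1],.050,-10,-1),(g[0],g[1],.026,-10,-1,3,.005)])
```

```text
t 28.05 p [0.5225 0.084  0.095 ] psi -9.97 F [ 1.   0.5 -0.9] op 0.389
[[ -0.14462635 -51.67327566]]
[[[0.19,-0.07,0.03,-0.03,0.01,0.5,-1],[0,0,0,0,0,4,-1],[0,0,0,0,0,0.48,-1],[0,0,0,0,0,0.48,-1],[0,0,0,0,0,0.48,-1]]]
[[[0,0,0,0,0,0.48,-1],[0,0,0,0,0,0.48,-1],[0,0,0,0,0,0,-1],[0,0,0,0,0,0,-1],[0,0,0,0,0,0,-1]]]
```

{"name": "send_rows", "arguments": {
  "moves": [
    [[0,0,0,0,0,0.5,-1],[0,0,0,0,0,4,-1],[0,0,0,0,0,0.5,-1],[0,0,0,0,0,0.5,-1],[0,0,0,0,0,0,-1]]
  ]
}}

```text
time_s: 28.55
position: [0.5216, 0.0845, 0.0394]
tcp_rot: [[0.173, 0.985, 0.002], [0.985, -0.173, 0.001], [0.001, 0.001, -1.0]]
force: [0.3, 0.3, -0.7]
opening: 0.386
```

{"name": "send_rows", "arguments": {
  "moves": [
    [[0,0,0,0,0,0.5,-1],[0,0,0,0,0,0.5,-1],[0,0,0,0,0,0,-1],[0,0,0,0,0,0,-1],[0,0,0,0,0,0,-1]]
  ]
}}

```text
time_s: 29.05
position: [0.5216, 0.0845, 0.0292]
tcp_rot: [[0.173, 0.985, 0.002], [0.985, -0.173, 0.001], [0.001, 0.001, -1.0]]
force: [0.0, -0.0, -2.2]
opening: 0.388
```

{"name": "send_rows", "arguments": {
  "moves": [
    [[0,0,0,0,0,0.2,-1],[0,0,0,0,0,0.2,-1],[0,0,0,0,0,0,-1],[0,0,0,0,0,0,-1],[0,0,0,0,0,0,-1]]
  ]
}}

```text
time_s: 29.55
position: [0.5216, 0.0845, 0.0255]
tcp_rot: [[0.173, 0.985, 0.002], [0.985, -0.173, 0.001], [0.001, 0.002, -1.0]]
force: [-0.7, -0.7, 5.5]
opening: 0.392
```

{"name": "send_rows", "arguments": {
  "moves": [
    [[0,0,0,0,0,0,0.2],[0,0,0,0,0,0,0.2],[0,0,0,0,0,0,0.2],[0,0,0,0,0,-2,0.2],[0,0,0,0,0,-5,0.2]]
  ]
}}

```text
time_s: 30.05
position: [0.5182, 0.0844, 0.0921]
tcp_rot: [[0.173, 0.985, -0.009], [0.985, -0.173, 0.001], [-0.0, -0.009, -1.0]]
force: [-0.1, -0.6, -0.3]
opening: 0.595
```

{"name": "send_rows", "arguments": {
  "moves": [
    [[0,0,0,0,0,-5,0.4],[0,0,0,0,0,-5,0.4],[0,0,0,0,0,-5,0.4],[0,0,0,0,0,-5,0.4],[0,0,0,0,0,0,0.4]]
  ]
}}

```text
time_s: 30.55
position: [0.5255, 0.0843, 0.3024]
tcp_rot: [[0.173, 0.985, 0.018], [0.985, -0.173, 0.0], [0.003, 0.017, -1.0]]
force: [1.5, -0.4, -0.9]
opening: 0.697
```

Run:
```python
from h import *
show();
plan([(.46,-.07,.30,-10,.4,3)])
```

```text
t 30.55 p [0.5255 0.0843 0.3024] psi -9.94 F [ 1.5 -0.4 -0.9] op 0.697
[[[0.25,-0.04,0.02,-4.08,-0.95,0.03,0.4],[0.25,-0.04,0.02,-4.08,-0.95,0.04,0.4],[0.25,-0.04,0.02,-4.08,-0.95,0.05,0.4],[0.25,-0.04,0.02,-4.08,-0.94,0.05,0.4],[0,0,0,0,0,0,0.4]]]
[[[0,0,0,0,0,0,0.4],[0,0,0,0,0,0,0.4],[0,0,0,0,0,0,0.4],[0,0,0,0,0,0,0.4],[0,0,0,0,0,0,0.4]]]
```

{"name": "send_rows", "arguments": {
  "moves": [
    [[0,0,0,-4.1,-0.9,0,0.4],[0,0,0,-4.1,-0.9,0,0.4],[0,0,0,-4.1,-0.9,0,0.4],[0,0,0,-4.1,-0.9,0,0.4],[0,0,0,0,0,0,0.4]]
  ]
}}

```text
time_s: 31.05
position: [0.4554, -0.0746, 0.2939]
tcp_rot: [[0.179, 0.984, -0.001], [0.984, -0.179, -0.0], [-0.0, -0.001, -1.0]]
force: [-0.3, 0.1, 0.2]
opening: 0.697
```

{"name": "send_rows", "arguments": {
  "moves": [
    [[0,0,0,0,0,0,0.4],[0,0,0,0,0,0,0.4],[0,0,0,0,0,0,0.4],[0,0,0,0,0,0,0.4],[0,0,0,0,0,0,0.4]]
  ]
}}

```text
time_s: 31.55
position: [0.4575, -0.0702, 0.2947]
tcp_rot: [[0.171, 0.985, 0.001], [0.985, -0.171, 0.001], [0.001, 0.001, -1.0]]
force: [-0.6, 0.9, 0.1]
opening: 0.698
```

Run:
```python
from h import *
show(); im=snap('wrist','w7.png'); np.savez('w7.npz',**camera_model('wrist'))
for d in spot_in('wrist','b0')[:6]: print(np.round(d['location'],3),round(d['p'],2),pix('wrist',d['location']).round(0))
cv2.imwrite('pics/w7c.png',cv2.resize(im[0:250,190:490],None,fx=2.4,fy=2.4,interpolation=cv2.INTER_CUBIC))
```

```text
t 31.55 p [ 0.4575 -0.0702  0.2947] psi -9.85 F [-0.6  0.9  0.1] op 0.698
[ 0.45  -0.055  0.038] 0.83 [[308. 156.]]
[ 0.424 -0.143  0.04 ] 0.66 [[301. 219.]]
[ 0.408 -0.245  0.043] 0.64 [[303. 285.]]
[0.52  0.083 0.049] 0.59 [[345.  35.]]
```

View pics/w7c.png

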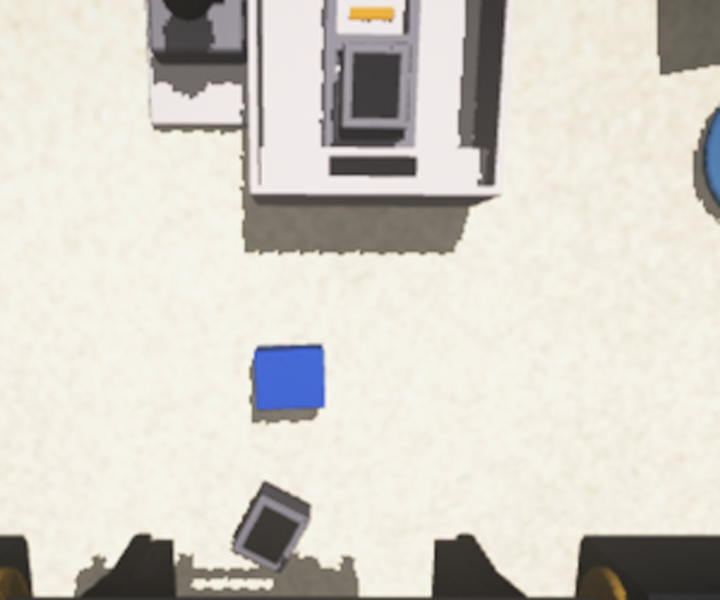

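Run:
```python
from h import *
M=dict(np.load('w7.npz'))
rect([[262,496],[309,518],[280,571],[234,549]],[190,0],2.4,.04,M)
rect([[344,46],[406,46],[403,128],[343,128]],[190,0],2.4,.048,M); print(w2b(ray('wrist',np.array([[374,87]])/2.4+[190,0],.048,M)))
plan([(.422,-.148,.12,-33,.38)])
```

```text
ctr [ 0.4257 -0.1471]
 edge mm 31.0 ang -36.1
 edge mm 38.2 ang -127.2
 edge mm 31.1 ang 142.9
 edge mm 37.6 ang 52.7
ctr [0.5213 0.082 ]
 edge mm 31.0 ang -9.8
 edge mm 37.8 ang -100.1
 edge mm 30.8 ang 170.2
 edge mm 37.8 ang 80.2
[[ -0.62060708 -54.01082378]]
[[[0.01,-0.02,5.78,-2.07,-0.54,4.37,0.38],[0.01,-0.02,5.78,-2.11,-0.33,4.37,0.38],[0.01,-0.02,5.78,-2.13,-0.12,4.37,0.38],[0.01,-0.02,5.78,-2.13,0.1,4.37,0.38],[0,0,0,0,0,0,0.38]]]
```

Run:
```python
from h import *
plan([(.4257,-.1471,.12,-36.8,.38,1),(.4257,-.1471,.06,-36.8,.38,2)])
```

```text
[[[0.01,-0.02,6.73,-2.03,-0.46,4.37,0.38],[0.01,-0.02,6.73,-2.07,-0.22,4.37,0.38],[0.01,-0.02,6.73,-2.08,0.03,4.37,0.38],[0.01,-0.02,6.73,-2.06,0.27,4.37,0.38],[0,0,0,0,0,0,0.38]]]
[[[0,0,0,0,0,3,0.38],[0,0,0,0,0,3,0.38],[0,0,0,0,0,0,0.38],[0,0,0,0,0,0,0.38],[0,0,0,0,0,0,0.38]]]
```

{"name": "send_rows", "arguments": {
  "moves": [
    [[0,0,6.73,-2.03,-0.46,4.37,0.38],[0,0,6.73,-2.07,-0.22,4.37,0.38],[0,0,6.73,-2.08,0,4.37,0.38],[0,0,6.73,-2.06,0.27,4.37,0.38],[0,0,0,0,0,0,0.38]]
  ]
}}

```text
time_s: 32.15
position: [0.4216, -0.1471, 0.1151]
tcp_rot: [[0.603, 0.798, -0.009], [0.798, -0.603, 0.007], [0.0, -0.012, -1.0]]
force: [-0.3, 1.3, 0.1]
opening: 0.688
```

{"name": "send_rows", "arguments": {
  "moves": [
    [[0,0,0,0,0,3,0.38],[0,0,0,0,0,3,0.38],[0,0,0,0,0,0,0.38],[0,0,0,0,0,0,0.38],[0,0,0,0,0,0,0.38]]
  ]
}}

```text
time_s: 32.65
position: [0.4266, -0.1479, 0.0619]
tcp_rot: [[0.599, 0.801, 0.004], [0.801, -0.599, -0.001], [0.002, 0.004, -1.0]]
force: [0.0, 0.0, 0.0]
opening: 0.69
```

Run:
```python
from h import *
show(); snap('scene','s8.png')
for d in spot_in('scene','b0')[:6]: print(np.round(d['location'],3),round(d['p'],2))
plan([(.4257,-.1471,.018,-36.8,.38,1,.015)])
```

```text
t 32.65 p [ 0.4266 -0.1479  0.0619] psi -36.79 F [0. 0. 0.] op 0.69
[ 0.46  -0.062  0.035] 0.85
[ 0.434 -0.153  0.02 ] 0.69
[0.531 0.076 0.042] 0.68
[0.556 0.26  0.172] 0.68
[ 0.423 -0.246  0.04 ] 0.56
[[[0.08,-0.03,-0.01,0.01,-0.04,1.46,0.38],[0.08,-0.03,-0.01,0.01,-0.04,1.46,0.38],[0.08,-0.03,-0.01,0.01,-0.04,1.46,0.38],[0,0,0,0,0,0,0.38],[0,0,0,0,0,0,0.38]]]
```

{"name": "send_rows", "arguments": {
  "moves": [
    [[0,0,0,0,-0.1,1.5,0.38],[0,0,0,0,0,1.5,0.38],[0,0,0,0,0,1.4,0.38],[0,0,0,0,0,0,0.38],[0,0,0,0,0,0,-1]]
  ]
}}

```text
time_s: 33.25
position: [0.4249, -0.147, 0.0167]
tcp_rot: [[0.6, 0.8, 0.002], [0.8, -0.6, 0.0], [0.001, 0.002, -1.0]]
force: [-0.1, -0.6, 1.0]
opening: 0.653
```

{"name": "send_rows", "arguments": {
  "moves": [
    [[0,0,0,0,0,0,-1],[0,0,0,0,0,0,-1],[0,0,0,0,0,0,-1],[0,0,0,0,0,0,-1],[0,0,0,0,0,0,-1]]
  ]
}}

```text
time_s: 33.75
position: [0.4247, -0.147, 0.0164]
tcp_rot: [[0.6, 0.8, 0.002], [0.8, -0.6, 0.0], [0.001, 0.001, -1.0]]
force: [0.3, -0.7, 5.1]
opening: 0.39
```

Run:
```python
from h import *
show(); g=b2w(0,0.5)
plan([(.4257,-.1471,.16,-36.8,-1),(g[0],g[1],.16,-10,-1,2)])
```

```text
t 33.75 p [ 0.4247 -0.147   0.0164] psi -36.87 F [ 0.3 -0.7  5.1] op 0.39
[[[0.03,-0.03,-0.02,0.02,0.03,-4.78,-1],[0.03,-0.03,-0.02,0.02,0.03,-4.78,-1],[0.03,-0.03,-0.02,0.02,0.03,-4.79,-1],[0,0,-3.83,4.14,-1.21,0,-1],[0,0,-3.83,4.21,-0.93,0,-1]]]
[[[0,0,-3.83,4.26,-0.64,0,-1],[0,0,-3.83,4.3,-0.36,0,-1],[0,0,-3.83,4.31,-0.07,0,-1],[0,0,-3.83,4.3,0.22,0,-1],[0,0,-3.83,4.28,0.51,0,-1]]]
[[[0,0,0,0,0,0,-1],[0,0,0,0,0,0,-1],[0,0,0,0,0,0,-1],[0,0,0,0,0,0,-1],[0,0,0,0,0,0,-1]]]
```

{"name": "send_rows", "arguments": {
  "moves": [
    [[0,0,0,0,0,-4.8,-1],[0,0,0,0,0,-4.8,-1],[0,0,0,0,0,-4.8,-1],[0,0,-3.83,4.14,-1.21,0,-1],[0,0,-3.83,4.21,-0.93,0,-1]]
  ]
}}

```text
time_s: 34.25
position: [0.456, -0.0668, 0.1619]
tcp_rot: [[0.489, 0.872, 0.006], [0.872, -0.489, -0.001], [0.002, 0.006, -1.0]]
force: [-0.0, -0.1, -1.1]
opening: 0.39
```

{"name": "send_rows", "arguments": {
  "moves": [
    [[0,0,-3.83,4.26,-0.64,0,-1],[0,0,-3.83,4.3,-0.36,0,-1],[0,0,-3.83,4.31,-0.07,0,-1],[0,0,-3.83,4.3,0.22,0,-1],[0,0,-3.83,4.28,0.51,0,-1]]
  ]
}}

```text
time_s: 34.75
position: [0.5303, 0.1372, 0.1599]
tcp_rot: [[0.172, 0.985, 0.0], [0.985, -0.172, 0.001], [0.001, -0.0, -1.0]]
force: [0.4, 0.0, -2.2]
opening: 0.384
```

{"name": "send_rows", "arguments": {
  "moves": [
    [[0,0,0,0,0,2,-1],[0,0,0,0,0,2,-1],[0,0,0,0,0,0,-1],[0,0,0,0,0,0,-1],[0,0,0,0,0,0,-1]]
  ]
}}

```text
time_s: 35.25
position: [0.5312, 0.1352, 0.121]
tcp_rot: [[0.175, 0.985, 0.003], [0.985, -0.175, 0.001], [0.001, 0.002, -1.0]]
force: [0.4, 0.1, -0.8]
opening: 0.383
```

Run:
```python
from h import *
show(); g=b2w(0,.5); print(w2b(readout.read_state()['position']))
plan([(g[0],g[1],.09,-10,-1,1),(g[0],g[1],.048,-10,-1)])
```

```text
t 35.25 p [0.5312 0.1352 0.121 ] psi -10.1 F [ 0.4  0.1 -0.8] op 0.383
[[-0.45685174  0.17581838]]
[[[0.13,-0.08,-0.1,0.03,0.04,3.1,-1],[0,0,0,0,0,0,-1],[0,0,0,0,0,4.2,-1],[0,0,0,0,0,0,-1],[0,0,0,0,0,0,-1]]]
```

{"name": "send_rows", "arguments": {
  "moves": [
    [[0,0,0,0,0,3.1,-1],[0,0,0,0,0,4,-1],[0,0,0,0,0,0,-1],[0,0,0,0,0,0.5,-1],[0,0,0,0,0,0,-1]]
  ]
}}

```text
time_s: 35.75
position: [0.532, 0.1354, 0.0458]
tcp_rot: [[0.175, 0.985, 0.004], [0.985, -0.175, 0.001], [0.002, 0.004, -1.0]]
force: [-0.3, 1.0, -1.4]
opening: 0.387
```

{"name": "send_rows", "arguments": {
  "moves": [
    [[0,0,0,0,0,0.5,-1],[0,0,0,0,0,0.5,-1],[0,0,0,0,0,0.4,-1],[0,0,0,0,0,0,-1],[0,0,0,0,0,0,-1]]
  ]
}}

```text
time_s: 36.25
position: [0.5307, 0.1356, 0.0303]
tcp_rot: [[0.175, 0.985, 0.001], [0.985, -0.175, 0.001], [0.001, 0.001, -1.0]]
force: [-0.1, 0.1, -1.6]
opening: 0.387
```

{"name": "send_rows", "arguments": {
  "moves": [
    [[0,0,0,0,0,0.2,-1],[0,0,0,0,0,0.1,-1],[0,0,0,0,0,0,-1],[0,0,0,0,0,0,-1],[0,0,0,0,0,0,-1]]
  ]
}}

```text
time_s: 36.75
position: [0.5308, 0.1356, 0.0273]
tcp_rot: [[0.175, 0.985, 0.001], [0.985, -0.175, 0.001], [0.001, 0.001, -1.0]]
force: [1.1, -0.2, -2.0]
opening: 0.391
```

{"name": "send_rows", "arguments": {
  "moves": [
    [[0,0,0,0,0,0.2,-1],[0,0,0,0,0,0.2,-1],[0,0,0,0,0,0,-1],[0,0,0,0,0,0,-1],[0,0,0,0,0,0,-1]]
  ]
}}

```text
time_s: 37.25
position: [0.5309, 0.1355, 0.0244]
tcp_rot: [[0.175, 0.985, 0.002], [0.985, -0.175, 0.001], [0.001, 0.002, -1.0]]
force: [-2.1, 0.2, 8.6]
opening: 0.388
```

{"name": "send_rows", "arguments": {
  "moves": [
    [[0,0,0,0,0,0,0.2],[0,0,0,0,0,0,0.2],[0,0,0,0,0,0,0.2],[0,0,0,0,0,-2,0.2],[0,0,0,0,0,-5,0.2]]
  ]
}}

```text
time_s: 37.75
position: [0.5274, 0.1352, 0.0901]
tcp_rot: [[0.175, 0.985, -0.009], [0.985, -0.175, 0.0], [-0.001, -0.009, -1.0]]
force: [0.3, 0.2, 1.2]
opening: 0.594
```

{"name": "send_rows", "arguments": {
  "moves": [
    [[0,0,0,0,0,-5,1],[0,0,0,0,0,-5,1],[0,0,0,0,0,-5,1],[0,0,0,0,0,-5,1],[0,0,0,0,0,-5,1]]
  ]
}}

```text
time_s: 38.25
position: [0.5297, 0.1353, 0.3452]
tcp_rot: [[0.175, 0.985, 0.001], [0.985, -0.175, 0.001], [0.001, 0.001, -1.0]]
force: [1.2, 0.4, -0.2]
opening: 0.951
```

{"name": "send_rows", "arguments": {
  "moves": [
    [[0,0,0,0,0,-3,1],[0,0,0,0,0,0,1],[0,0,0,0,0,0,1],[0,0,0,0,0,0,1],[0,0,0,0,0,0,1]]
  ]
}}

```text
time_s: 38.75
position: [0.5293, 0.1352, 0.3711]
tcp_rot: [[0.175, 0.985, -0.003], [0.985, -0.175, 0.001], [-0.0, -0.003, -1.0]]
force: [1.0, 0.9, -0.2]
opening: 0.997
```

Run:
```python
from h import *
show(); im=snap('wrist','w9.png'); np.savez('w9.npz',**camera_model('wrist'))
for d in spot_in('wrist','b0')[:6]: print(np.round(d['location'],3),round(d['p'],2),pix('wrist',d['location']).round(0),w2b(d['location']).round(1))
for d in spot_in('wrist','door_press')[:2]: print('press',np.round(d['location'],3),round(d['p'],2),w2b(d['location']).round(1))
s=capture('scene')
a=cv2.resize(im[80:260,220:400],(400,400),interpolation=cv2.INTER_CUBIC); b=cv2.resize(s[220:400,100:280],(400,400),interpolation=cv2.INTER_CUBIC)
cv2.imwrite('pics/c9.png',np.hstack([a,b]))
```

```text
t 38.75 p [0.5293 0.1352 0.3711] psi -10.06 F [ 1.   0.9 -0.2] op 0.997
[0.533 0.137 0.049] 0.67 [[318. 158.]] [[0.9 2.1]]
[0.523 0.086 0.048] 0.6 [[318. 190.]] [[  0.5 -50.1]]
[ 0.451 -0.071  0.042] 0.49 [[293. 279.]] [[ -43.4 -216.3]]
press [0.554 0.265 0.217] 0.69 [[-1.000e-01  1.322e+02]]
press [0.536 0.21  0.045] 0.45 [[-8.6 75. ]]
```

View pics/c9.png

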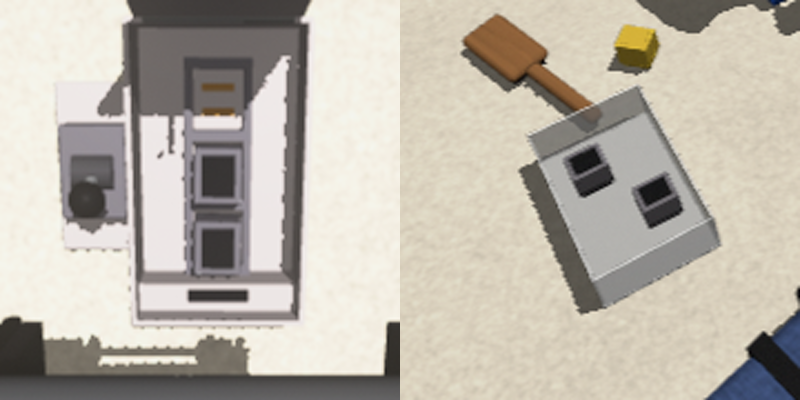

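Run:
```python
from h import *
def o_d(n,uv):
    a=ray(n,[uv],0.)[0]; o=camera_model(n)['pose'][:3,3]; return o,a-o
print('base',ray('scene',[[432,133]],0.)[0].round(2), ray('top',[[100,195]],0.)[0].round(2))
def tri(a,b):
    o1,d1=o_d('scene',a);o2,d2=o_d('top',b)
    t=np.linalg.lstsq(np.c_[d1,-d2],o2-o1,rcond=None)[0]; p,q=o1+t[0]*d1,o2+t[1]*d2; return p.round(3),q.round(3)
print('top of cage vs',tri([447,20],[10,205]),'bottom',tri([428,155],[110,195]), 'motor',tri([458,68],[12,165]))
for z in (.1,.2,.3,.4): print(z,'scene cage near edge',ray('scene',[[426,100]],z)[0].round(2),'top edge',ray('top',[[127,190]],z)[0].round(2),'shelf',ray('top',[[165,112],[256,112]],z).round(2).tolist())
```

```text
base [0.57 0.59 0.  ] [0.57 0.57 0.  ]
top of cage vs (array([0.559, 0.556, 0.407]), array([0.518, 0.518, 0.375])) bottom (array([ 0.571,  0.584, -0.092]), array([ 0.576,  0.589, -0.088])) motor (array([0.602, 0.599, 0.258]), array([0.604, 0.602, 0.26 ]))
0.1 scene cage near edge [0.51 0.61 0.1 ] top edge [0.57 0.46 0.1 ] shelf [[0.75, 0.37, 0.1], [0.75, 0.15, 0.1]]
0.2 scene cage near edge [0.59 0.47 0.2 ] top edge [0.56 0.41 0.2 ] shelf [[0.72, 0.33, 0.2], [0.72, 0.14, 0.2]]
0.3 scene cage near edge [0.66 0.34 0.3 ] top edge [0.55 0.36 0.3 ] shelf [[0.69, 0.3, 0.3], [0.69, 0.13, 0.3]]
0.4 scene cage near edge [0.74 0.2  0.4 ] top edge [0.54 0.32 0.4 ] shelf [[0.66, 0.26, 0.4], [0.66, 0.11, 0.4]]
```

View pics/s3.png

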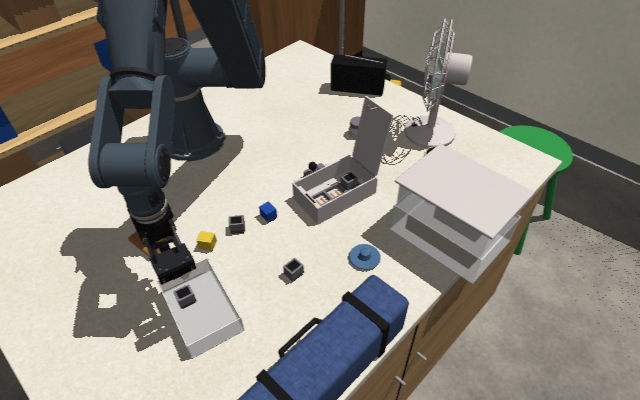

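Two spent blocks stand in the tub, at (588,168) and (657,197) in the right half. Two fresh blocks sit in bay0 and bay1, bay2 is empty, and the toggle leans to -y. The fan is close to the open door, so I'll approach the back of the door with the camera side turned away from it.

Run:
```python
from h import *
plan([(.52,.135,.375,78,-1),(.52,.135,.375,165,-1,1)])
g=b2w(-10,172); print(g)
```

```text
[[[0,-0.01,-8.01,-0.02,-0.09,-0.02,-1],[0,-0.01,-8.01,-0.01,-0.09,-0.02,-1],[0,-0.01,-8.01,0.01,-0.09,-0.02,-1],[0,-0.01,-8.01,0.02,-0.09,-0.02,-1],[0,-0.01,-8.01,0.03,-0.09,-0.02,-1]]]
[[[0,-0.01,-8.01,0.04,-0.08,-0.02,-1],[0,-0.01,-8.01,0.05,-0.07,-0.02,-1],[0,-0.01,-8.01,0.06,-0.06,-0.02,-1],[0,-0.01,-8.01,0.07,-0.06,-0.02,-1],[0,-0.01,-8.01,0.08,-0.04,-0.02,-1]]]
[[[0,-0.01,-8.01,0.09,-0.03,-0.02,-1],[0,0,-7.91,0,0,0,-1],[0,0,-7.91,0,0,0,-1],[0,0,-7.91,0,0,0,-1],[0,0,-7.91,0,0,0,-1]]]
[[[0,0,-7.91,0,0,0,-1],[0,0,-7.91,0,0,0,-1],[0,0,-7.91,0,0,0,-1],[0,0,-7.91,0,0,0,-1],[0,0,-7.91,0,0,0,-1]]]
[[[0,0,-7.91,0,0,0,-1],[0,0,-7.91,0,0,0,-1],[0,0,0,0,0,0,-1],[0,0,0,0,0,0,-1],[0,0,0,0,0,0,-1]]]
[0.55155967 0.30603039 0.        ]
```

{"name": "send_rows", "arguments": {
  "moves": [
    [[0,0,-8,0,0,0,-1],[0,0,-8,0,0,0,-1],[0,0,-8,0,0,0,-1],[0,0,-8,0,0,0,-1],[0,0,-8,0,0,0,-1]]
  ]
}}

```text
time_s: 39.45
position: [0.5303, 0.1353, 0.3729]
tcp_rot: [[-0.504, 0.864, 0.001], [0.864, 0.504, 0.001], [0.0, 0.001, -1.0]]
force: [0.1, -0.7, 0.5]
opening: 0.633
```

{"name": "send_rows", "arguments": {
  "moves": [
    [[0,0,-8,0,0,0,-1],[0,0,-8,0,0,0,-1],[0,0,-8,0,0,0,-1],[0,0,-8,0,0,0,-1],[0,0,-8,0,0,0,-1]]
  ]
}}

```text
time_s: 39.95
position: [0.5303, 0.1353, 0.3729]
tcp_rot: [[-0.941, 0.338, 0.001], [0.338, 0.941, 0.001], [-0.0, 0.001, -1.0]]
force: [-0.1, 0.7, 0.1]
opening: 0.171
```

{"name": "send_rows", "arguments": {
  "moves": [
    [[0,0,-8,0,0,0,-1],[0,0,-8,0,0,0,-1],[0,0,-8,0,0,0,-1],[0,0,-8,0,0,0,-1],[0,0,-8,0,0,0,-1]]
  ]
}}

```text
time_s: 40.45
position: [0.5302, 0.1353, 0.3729]
tcp_rot: [[-0.938, -0.346, 0.001], [-0.346, 0.938, 0.001], [-0.001, 0.001, -1.0]]
force: [0.2, 0.0, 0.1]
opening: 0.006
```

{"name": "send_rows", "arguments": {
  "moves": [
    [[0,0,-8,0,0,0,-1],[0,0,-8,0,0,0,-1],[0,0,-8,0,0,0,-1],[0,0,-8,0,0,0,-1],[0,0,-8,0,0,0,-1]]
  ]
}}

```text
time_s: 40.95
position: [0.5302, 0.1353, 0.3729]
tcp_rot: [[-0.496, -0.868, 0.001], [-0.868, 0.496, 0.001], [-0.001, -0.0, -1.0]]
force: [0.8, 1.1, 0.0]
opening: 0.006
```

{"name": "send_rows", "arguments": {
  "moves": [
    [[0,0,-8,0,0,0,-1],[0,0,-7,0,0,0,-1],[0,0,0,0,0,0,-1],[0,0,0,0,0,0,-1],[0,0,0,0,0,0,-1]]
  ]
}}

```text
time_s: 41.45
position: [0.5303, 0.1353, 0.3732]
tcp_rot: [[-0.262, -0.965, 0.001], [-0.965, 0.262, 0.001], [-0.001, -0.001, -1.0]]
force: [0.6, -0.7, 0.2]
opening: 0.001
```

Run:
```python
from h import *
show(); g=b2w(-10,172); print(readout.read_state()['joint_positions'].round(1))
plan([(g[0],g[1],.35,165,-1,1),(g[0],g[1],.24,165,-1,2,.04)])
```

```text
t 41.45 p [0.5303 0.1353 0.3732] psi 164.84 F [ 0.6 -0.7  0.2] op 0.001
[   2.6   15.9   81.2    0.    82.9 -162.3]
[[[-0.01,0.02,-0.04,-4.26,0.6,0.58,-1],[-0.01,0.02,-0.04,-4.26,0.6,0.58,-1],[-0.01,0.02,-0.04,-4.26,0.6,0.58,-1],[-0.01,0.02,-0.04,-4.26,0.59,0.58,-1],[0,0,0,0,0,0,-1]]]
[[[0,0,0,0,0,3.67,-1],[0,0,0,0,0,3.67,-1],[0,0,0,0,0,3.67,-1],[0,0,0,0,0,0,-1],[0,0,0,0,0,0,-1]]]
```

{"name": "send_rows", "arguments": {
  "moves": [
    [[0,0,0,-4.26,0.6,0.5,-1],[0,0,0,-4.26,0.6,0.5,-1],[0,0,0,-4.26,0.6,0.5,-1],[0,0,0,-4.26,0.6,0.5,-1],[0,0,0,0,0,0,-1]]
  ]
}}

```text
time_s: 41.95
position: [0.5509, 0.3109, 0.3519]
tcp_rot: [[-0.256, -0.967, -0.0], [-0.967, 0.256, 0.003], [-0.003, 0.001, -1.0]]
force: [-0.4, -0.3, -0.7]
opening: 0.011
```

{"name": "send_rows", "arguments": {
  "moves": [
    [[0,0,0,0,0,3.6,-1],[0,0,0,0,0,3.6,-1],[0,0,0,0,0,3.6,-1],[0,0,0,0,0,0,-1],[0,0,0,0,0,0,-1]]
  ]
}}

```text
time_s: 42.45
position: [0.5518, 0.3057, 0.2457]
tcp_rot: [[-0.261, -0.965, 0.001], [-0.965, 0.261, 0.0], [-0.001, -0.001, -1.0]]
force: [1.2, -0.2, 0.3]
opening: 0.001
```

Run:
```python
from h import *
show(); print(w2b(readout.read_state()['position']))
im=snap('scene','s10.png'); cv2.imwrite('pics/s10c.png',cv2.resize(im[20:270,260:560],None,fx=2,fy=2))
# arc: tip corner (9.5+ mm) following the outer face at r=178, pressed 4 mm in
w=[]
for k,th in enumerate(np.radians([100,90,75,60,45,32,20,10])):
    r=178; y=107-r*np.cos(th)+3*np.sin(th); z=62+r*np.sin(th)+3*np.cos(th)
    y+=11*np.sin(th)-3*np.sin(th); z-=2*np.cos(th)
    g=b2w(-10,y); w.append((g[0],g[1],z/1e3,165-25*(k+1)/8,-1,0,.025))
print(np.round(w,3)[:,:4].tolist())
plan(w)
```

```text
t 42.45 p [0.5518 0.3057 0.2457] psi 164.88 F [ 1.2 -0.2  0.3] op 0.001
[[ -9.68450571 171.71729542]]
[[0.548, 0.283, 0.237, 161.875], [0.542, 0.253, 0.24, 158.75], [0.534, 0.207, 0.234, 155.625], [0.527, 0.164, 0.217, 152.5], [0.52, 0.126, 0.189, 149.375], [0.515, 0.099, 0.157, 146.25], [0.512, 0.081, 0.124, 143.125], [0.51, 0.071, 0.094, 140.0]]
[[[-0.1,0.07,1.51,1.18,-0.04,0.5,-1],[-0.1,0.07,1.51,1.18,-0.07,0.5,-1],[0,0,1.56,1.52,-0.22,-0.14,-1],[0,0,1.56,1.52,-0.26,-0.14,-1],[0,0,1.56,2.28,-0.45,0.29,-1]]]
[[[0,0,1.56,2.26,-0.52,0.29,-1],[0,0,1.56,2.13,-0.55,0.88,-1],[0,0,1.56,2.12,-0.61,0.88,-1],[0,0,1.56,1.84,-0.58,1.4,-1],[0,0,1.56,1.82,-0.63,1.4,-1]]]
[[[0,0,1.56,1.27,-0.48,1.57,-1],[0,0,1.56,1.25,-0.51,1.57,-1],[0,0,1.56,0.84,-0.37,1.67,-1],[0,0,1.56,0.83,-0.39,1.67,-1],[0,0,1.56,0.44,-0.22,1.5,-1]]]
[[[0,0,1.56,0.43,-0.24,1.5,-1],[0,0,0,0,0,0,-1],[0,0,0,0,0,0,-1],[0,0,0,0,0,0,-1],[0,0,0,0,0,0,-1]]]
```

View pics/s10c.png

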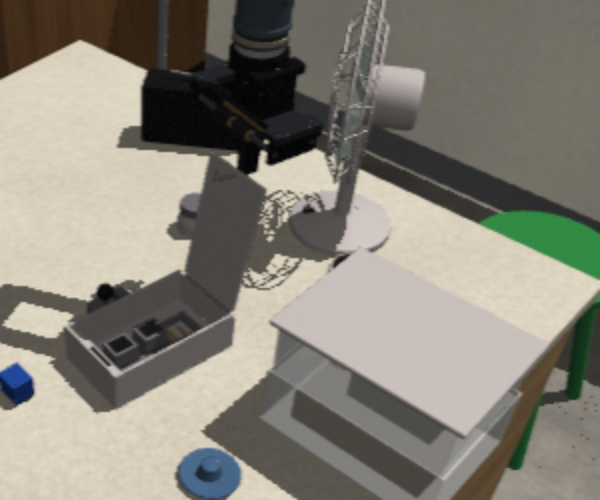

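{"name": "send_rows", "arguments": {
  "moves": [
    [[0,0,1.5,1.18,0,0.5,-1],[0,0,1.5,1.18,0,0.5,-1],[0,0,1.5,1.52,-0.2,-0.1,-1],[0,0,1.5,1.52,-0.2,-0.1,-1],[0,0,1.5,2.28,-0.4,0.3,-1]]
  ]
}}

```text
time_s: 43.0
position: [0.5351, 0.2298, 0.2355]
tcp_rot: [[-0.386, -0.923, 0.004], [-0.923, 0.386, 0.002], [-0.003, -0.003, -1.0]]
force: [1.1, 1.2, 0.1]
opening: 0.005
```

{"name": "send_rows", "arguments": {
  "moves": [
    [[0,0,1.5,2.26,-0.5,0.3,-1],[0,0,1.5,2.13,-0.5,0.9,-1],[0,0,1.5,2.1,-0.6,0.9,-1],[0,0,0,0,0,0,-1],[0,0,0,0,0,0,-1]]
  ]
}}

```text
time_s: 43.5
position: [0.5227, 0.1641, 0.2138]
tcp_rot: [[-0.457, -0.89, 0.001], [-0.89, 0.457, 0.001], [-0.002, -0.0, -1.0]]
force: [-0.6, 1.0, 0.8]
opening: 0.005
```

```bash
cat > arc.py <<'E'
from h import *
import sys
def arc(degs,p0,p1,inn=2,step=.025,r=178):
    w=[]
    for k,th in enumerate(np.radians(degs)):
        y=107-r*np.cos(th)+3*np.sin(th)+8*np.sin(th); z=62+r*np.sin(th)+3*np.cos(th)-inn*np.cos(th)
        g=b2w(-10,y); w.append((g[0],g[1],z/1e3,p0+(p1-p0)*(k+1)/len(degs),-1,0,step))
    plan(w)
E
python3 - <<'E'
from arc import *
show(); print(w2b(readout.read_state()['position'])); im=snap('scene','s11.png')
for d in spot_in('scene','door_press')[:2]: print(np.round(d['location'],3),d['p'],w2b(d['location']))
arc([45,32,20,10],152,141)
E
```

```text
t 43.5 p [0.5227 0.1641 0.2138] psi 152.82 F [-0.6  1.   0.8] op 0.005
[[-13.82018529  27.26318066]]
[0.548 0.161 0.182] 0.77 [[11.77357763 28.87737643]]
[[[-0.04,0.07,1.84,1.84,-0.74,1.27,-1],[-0.04,0.07,1.84,1.81,-0.8,1.27,-1],[0,0,1.38,1.26,-0.48,1.57,-1],[0,0,1.38,1.25,-0.51,1.57,-1],[0,0,1.37,0.84,-0.37,1.67,-1]]]
[[[0,0,1.37,0.83,-0.39,1.67,-1],[0,0,1.38,0.44,-0.22,1.5,-1],[0,0,1.38,0.44,-0.23,1.5,-1],[0,0,0,0,0,0,-1],[0,0,0,0,0,0,-1]]]
```

{"name": "send_rows", "arguments": {
  "moves": [
    [[0,0,1.8,1.84,-0.7,1.3,-1],[0,0,1.8,1.8,-0.8,1.3,-1],[0,0,1.4,1.26,-0.5,1.6,-1],[0,0,1.4,1.25,-0.5,1.6,-1],[0,0,1.4,0.84,-0.4,1.7,-1]]
  ]
}}

```text
time_s: 44.1
position: [0.5143, 0.0901, 0.1384]
tcp_rot: [[-0.572, -0.821, 0.004], [-0.821, 0.572, 0.001], [-0.003, -0.002, -1.0]]
force: [1.7, 1.0, 0.8]
opening: 0.005
```

{"name": "send_rows", "arguments": {
  "moves": [
    [[0,0,1.4,0.83,-0.4,1.7,-1],[0,0,1.4,0.44,-0.2,1.5,-1],[0,0,1.4,0.44,-0.2,1.5,-1],[0,0,0,0,0,0,-1],[0,0,0,0,0,0,-1]]
  ]
}}

```text
time_s: 44.6
position: [0.5102, 0.0719, 0.0915]
tcp_rot: [[-0.629, -0.777, 0.001], [-0.777, 0.629, 0.001], [-0.001, -0.0, -1.0]]
force: [-0.3, 0.8, 0.7]
opening: 0.006
```

Run:
```python
from arc import *
show(); print(w2b(readout.read_state()['position']),readout.read_state()['joint_positions'].round(1)); im=snap('scene','s12.png')
for d in spot_in('scene','door_press')[:2]: print(np.round(d['location'],3),d['p'],w2b(d['location']))
g=b2w(-5,-78);plan([(g[0],g[1],.072,141,-1,1)])
```

```text
t 44.6 p [0.5102 0.0719 0.0915] psi 141.02 F [-0.3  0.8  0.7] op 0.006
[[-10.1899224  -65.77018834]] [-4.400e+00  3.360e+01  1.044e+02  1.000e-01  4.200e+01 -1.455e+02]
[0.547 0.156 0.077] 0.7 [[11.35977085 23.72773917]]
[[[-0.08,0.12,0.01,0.84,-1.03,2,-1],[0,0,0,0,0,0,-1],[0,0,0,0,0,0,-1],[0,0,0,0,0,0,-1],[0,0,0,0,0,0,-1]]]
```

{"name": "send_rows", "arguments": {
  "moves": [
    [[0,0,0,0.4,-0.5,1,-1],[0,0,0,0.4,-0.5,1,-1],[0,0,0,0,0,0.7,-1],[0,0,0,0,0,0.5,-1],[0,0,0,0,0,0,-1]]
  ]
}}

```text
time_s: 45.2
position: [0.512, 0.0585, 0.0581]
tcp_rot: [[-0.63, -0.777, -0.001], [-0.777, 0.63, 0.001], [0.0, 0.001, -1.0]]
force: [-0.5, -0.0, 0.1]
opening: 0.005
```

{"name": "send_rows", "arguments": {
  "moves": [
    [[0,0,0,0,0,0.3,-1],[0,0,0,0,0,0.1,-1],[0,0,0,0,0,0,-1],[0,0,0,0,0,0,-1],[0,0,0,0,0,0,-1]]
  ]
}}

```text
time_s: 45.7
position: [0.5127, 0.059, 0.0553]
tcp_rot: [[-0.63, -0.776, 0.002], [-0.776, 0.63, 0.001], [-0.002, -0.001, -1.0]]
force: [-0.2, -0.9, 0.0]
opening: 0.008
```

{"name": "send_rows", "arguments": {
  "moves": [
    [[0,0,0,0,0,0.15,-1],[0,0,0,0,0,0.1,-1],[0,0,0,0,0,0,-1],[0,0,0,0,0,0,-1],[0,0,0,0,0,0,-1]]
  ]
}}

```text
time_s: 46.2
position: [0.5128, 0.059, 0.0542]
tcp_rot: [[-0.63, -0.777, 0.002], [-0.777, 0.63, 0.001], [-0.002, -0.001, -1.0]]
force: [-2.7, -0.8, 12.5]
opening: 0.005
```

{"name": "send_rows", "arguments": {
  "moves": [
    [[0,0,0,0,0,-1,-1],[0,0,0,0,0,-3,-1],[0,0,0,0,0,-5,-1],[0,0,0,0,0,-5,-1],[0,0,0,0,0,-5,-1]]
  ]
}}

```text
time_s: 46.7
position: [0.512, 0.0589, 0.2447]
tcp_rot: [[-0.63, -0.777, 0.001], [-0.777, 0.63, 0.001], [-0.002, -0.0, -1.0]]
force: [1.5, 0.2, -0.0]
opening: 0.003
```

{"name": "send_rows", "arguments": {
  "moves": [
    [[0,0,0,0,0,-3,-1],[0,0,0,0,0,0,-1],[0,0,0,0,0,0,-1],[0,0,0,0,0,0,-1],[0,0,0,0,0,0,-1]]
  ]
}}

```text
time_s: 47.2
position: [0.5112, 0.0588, 0.2709]
tcp_rot: [[-0.63, -0.776, -0.003], [-0.776, 0.63, 0.001], [0.001, 0.003, -1.0]]
force: [0.3, 0.6, 0.7]
opening: -0.003
```

Run:
```python
from h import *
show(); im=snap('scene','s13.png')
for d in spot_in('scene','door_press')[:1]+spot_in('scene','toggle_tip')[:1]+spot_in('top','toggle_tip')[:1]: print(np.round(d['location'],3),d['p'],w2b(d['location']))
cv2.imwrite('pics/s13c.png',cv2.resize(im[130:250,250:410],None,fx=4,fy=4,interpolation=cv2.INTER_CUBIC))
```

```text
t 47.2 p [0.5112 0.0588 0.2709] psi 140.94 F [0.3 0.6 0.7] op -0.003
[0.534 0.13  0.066] 0.85 [[ 2.96940635 -4.75737595]]
[0.441 0.129 0.071] 0.55 [[-87.89378176 -21.55859756]]
[0.387 0.4   0.054] 0.28 [[-188.07682483  236.17924965]]
```

View pics/s13c.png

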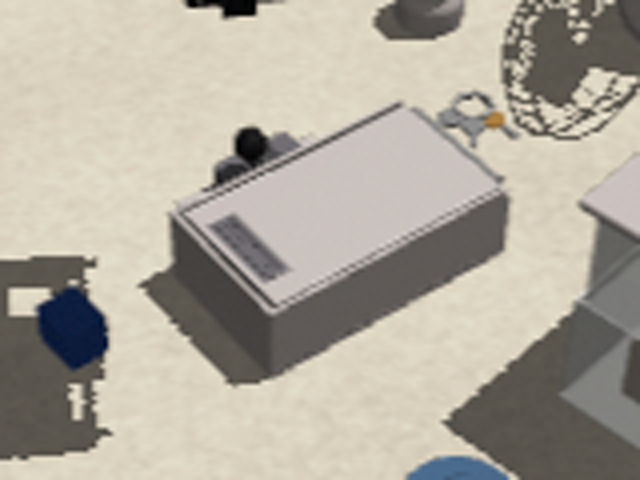

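Run:
```python
from h import *
g=b2w(-92,-62); print(g)
plan([(g[0],g[1],.15,80,-1,1),(g[0],g[1],.09,80,-1,1)])
```

```text
[0.43024724 0.08978217 0.        ]
[[[0.01,0,7.62,0.34,1.04,1.52,-1],[0.01,0,7.62,0.48,0.98,1.52,-1],[0.01,0,7.62,0.6,0.91,1.52,-1],[0.01,0,7.62,0.72,0.82,1.52,-1],[0.01,0,7.62,0.82,0.72,1.52,-1]]]
[[[0.01,0,7.62,0.91,0.6,1.52,-1],[0.01,0,7.62,0.98,0.48,1.52,-1],[0.01,0,7.62,1.04,0.34,1.52,-1],[0,0,0,0,0,0,-1],[0,0,0,0,0,3,-1]]]
[[[0,0,0,0,0,3,-1],[0,0,0,0,0,0,-1],[0,0,0,0,0,0,-1],[0,0,0,0,0,0,-1],[0,0,0,0,0,0,-1]]]
```

{"name": "send_rows", "arguments": {
  "moves": [
    [[0,0,7.62,0.34,1.04,1.5,-1],[0,0,7.62,0.48,0.98,1.5,-1],[0,0,7.62,0.6,0.91,1.5,-1],[0,0,7.62,0.72,0.82,1.5,-1],[0,0,7.62,0.82,0.72,1.5,-1]]
  ]
}}

```text
time_s: 47.9
position: [0.461, 0.0783, 0.1969]
tcp_rot: [[-0.976, -0.217, 0.001], [-0.217, 0.976, 0.001], [-0.001, 0.001, -1.0]]
force: [-0.5, -0.5, 0.1]
opening: 0.006
```

{"name": "send_rows", "arguments": {
  "moves": [
    [[0,0,7.62,0.91,0.6,1.5,-1],[0,0,7.62,0.98,0.48,1.5,-1],[0,0,7.62,1.04,0.34,1.5,-1],[0,0,0,0,0,0,-1],[0,0,0,0,0,3,-1]]
  ]
}}

```text
time_s: 48.4
position: [0.4343, 0.0897, 0.1246]
tcp_rot: [[-0.985, 0.17, 0.01], [0.17, 0.985, 0.0], [-0.009, 0.002, -1.0]]
force: [1.6, -0.7, -0.2]
opening: 0.008
```

{"name": "send_rows", "arguments": {
  "moves": [
    [[0,0,0,0,0,2,-1],[0,0,0,0,0,0,-1],[0,0,0,0,0,0,-1],[0,0,0,0,0,0,-1],[0,0,0,0,0,0,-1]]
  ]
}}

```text
time_s: 48.9
position: [0.4319, 0.0897, 0.1037]
tcp_rot: [[-0.985, 0.173, 0.004], [0.173, 0.985, 0.001], [-0.004, 0.001, -1.0]]
force: [-0.9, -0.6, -0.5]
opening: 0.01
```

Run:
```python
from h import *
show(); print(w2b(readout.read_state()['position'])); im=snap('wrist','w14.png')
for d in spot_in('wrist','toggle_tip')[:2]: print(np.round(d['location'],3),d['p'],w2b(d['location']))
g=b2w(-92,-58);h=b2w(-92,-30);k=b2w(-92,-10)
plan([(g[0],g[1],.055,80,-1,3)]);
plan([(g[0],g[1],.055,80,-1),(h[0],h[1],.055,80,-1,0,.01),(k[0],k[1],.055,80,-1,2,.007)])
```

```text
t 48.9 p [0.4319 0.0897 0.1037] psi 80.01 F [-0.9 -0.6 -0.5] op 0.01
[[-90.37596985 -61.77358228]]
[0.435 0.135 0.072] 0.59 [[-95.23676535 -16.7585359 ]]
[[[0.07,0.17,0,0.14,0.37,4.84,-1],[0,0,0,0,0,0,-1],[0,0,0,0,0,0,-1],[0,0,0,0,0,0,-1],[0,0,0,0,0,0,-1]]]
[[[0.07,0.17,0,0.14,0.37,4.84,-1],[0,0,0,0,0.93,0,-1],[0,0,0,0,0.93,0,-1],[0,0,0,0,0.93,0,-1],[0,0,0,0,0.67,0,-1]]]
[[[0,0,0,0,0.67,0,-1],[0,0,0,0,0.67,0,-1],[0,0,0,0,0,0,-1],[0,0,0,0,0,0,-1],[0,0,0,0,0,0,-1]]]
```

{"name": "send_rows", "arguments": {
  "moves": [
    [[0,0,0,0.15,0,2.5,-1],[0,0,0,0,0.3,2.3,-1],[0,0,0,0,0,0,-1],[0,0,0,0,0,0,-1],[0,0,0,0,0,0,-1]]
  ]
}}

```text
time_s: 49.5
position: [0.4306, 0.093, 0.0555]
tcp_rot: [[-0.985, 0.174, 0.003], [0.174, 0.985, 0.001], [-0.003, 0.001, -1.0]]
force: [-0.2, -0.5, -0.3]
opening: 0.007
```

{"name": "send_rows", "arguments": {
  "moves": [
    [[0,0,0,0,0.9,0,-1],[0,0,0,0,0.9,0,-1],[0,0,0,0,0.9,0,-1],[0,0,0,0,0.6,0,-1],[0,0,0,0,0,0,-1]]
  ]
}}

```text
time_s: 50.0
position: [0.4361, 0.1266, 0.0549]
tcp_rot: [[-0.985, 0.173, 0.002], [0.173, 0.985, 0.001], [-0.002, 0.002, -1.0]]
force: [0.3, -0.7, -0.3]
opening: 0.004
```

{"name": "send_rows", "arguments": {
  "moves": [
    [[0,0,0,0,0.5,0,-1],[0,0,0,0,0.5,0,-1],[0,0,0,0,0.3,0,-1],[0,0,0,0,0,0,-1],[0,0,0,0,0,0,-1]]
  ]
}}

```text
time_s: 50.5
position: [0.4381, 0.1386, 0.0546]
tcp_rot: [[-0.985, 0.174, 0.001], [0.174, 0.985, 0.001], [-0.001, 0.001, -1.0]]
force: [0.1, 1.1, 0.7]
opening: 0.006
```

Run:
```python
from h import *
show(); print(w2b(readout.read_state()['position'])); im=snap('wrist','w15.png')
for d in spot_in('wrist','toggle_tip')[:2]: print(np.round(d['location'],3),d['p'],w2b(d['location']))
```

```text
t 50.5 p [0.4381 0.1386 0.0546] psi 79.97 F [0.1 1.1 0.7] op 0.006
[[-92.74555905 -12.53129588]]
```

{"name": "send_rows", "arguments": {
  "moves": [
    [[0,0,0,0,0.3,0,-1],[0,0,0,0,0.3,0,-1],[0,0,0,0,0,0,-1],[0,0,0,0,0,0,-1],[0,0,0,0,0,0,-1]]
  ]
}}

```text
time_s: 51.1
position: [0.4391, 0.1444, 0.0547]
tcp_rot: [[-0.985, 0.174, 0.001], [0.174, 0.985, 0.001], [-0.001, 0.001, -1.0]]
force: [0.3, -0.4, 0.7]
opening: 0.005
```

{"name": "send_rows", "arguments": {
  "moves": [
    [[0,0,0,0,-2,0,-1],[0,0,0,0,-3,0,-1],[0,0,0,0,-2,-4,-1],[0,0,0,0,0,-5,-1],[0,0,0,0,0,-5,-1]]
  ]
}}

```text
time_s: 51.6
position: [0.4259, 0.0746, 0.1955]
tcp_rot: [[-0.984, 0.176, -0.001], [0.176, 0.984, 0.001], [0.002, 0.001, -1.0]]
force: [1.2, 0.4, -0.1]
opening: 0.006
```

{"name": "send_rows", "arguments": {
  "moves": [
    [[0,0,0,0,-4,-5,-1],[0,0,0,0,-4,-5,-1],[0,0,0,0,0,0,-1],[0,0,0,0,0,0,-1],[0,0,0,0,0,0,-1]]
  ]
}}

```text
time_s: 52.1
position: [0.4146, 0.0143, 0.2715]
tcp_rot: [[-0.985, 0.174, -0.001], [0.174, 0.985, 0.002], [0.002, 0.002, -1.0]]
force: [-0.3, 1.1, 0.1]
opening: 0.002
```

Run:
```python
from h import *
show(); im=snap('scene','s16.png'); t=capture('top')
for n in('scene','top'):
    for d in spot_in(n,'toggle_tip')[:1]+spot_in(n,'door_press')[:2]: print(n,np.round(d['location'],3),d['p'],w2b(d['location']).round(1))
a=cv2.resize(im[130:250,250:410],(533,400),interpolation=cv2.INTER_CUBIC); b=cv2.resize(t[165:265,210:276],(264,400),interpolation=cv2.INTER_CUBIC)
cv2.imwrite('pics/c16.png',np.hstack([a,b]))
```

```text
t 52.1 p [0.4146 0.0143 0.2715] psi 79.98 F [-0.3  1.1  0.1] op 0.002
scene [0.531 0.134 0.066] 0.61 [[-0.7 -0.8]]
top [0.442 0.165 0.069] 0.57 [[-93.1  13.8]]
top [0.53  0.144 0.069] 0.69 [[-3.1  8.6]]
top [0.738 0.022 0.012] 0.29 [[222.9 -74.9]]
```

View pics/c16.png

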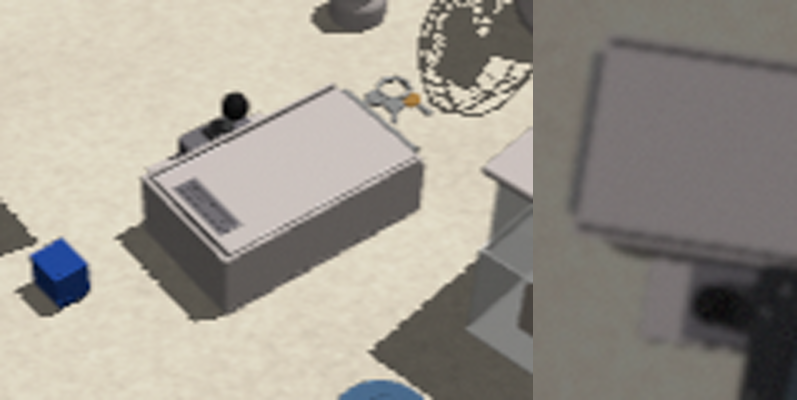

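Door is caught shut, and the knob now leans to +y at about y = 14 mm. I'll look at it from closer to measure the toggle angle.

{"name": "send_rows", "arguments": {
  "moves": [
    [[0,0,0,-1.5,4.2,0,-1],[0,0,0,-1.5,4.2,0,-1],[0,0,0,-1.4,4.2,0,-1],[0,0,0,0,0,0,-1],[0,0,0,0,0,0,-1]]
  ]
}}

```text
time_s: 52.9
position: [0.4806, 0.131, 0.272]
tcp_rot: [[-0.985, 0.171, -0.001], [0.171, 0.985, 0.0], [0.001, 0.0, -1.0]]
force: [-0.4, 0.1, -0.2]
opening: 0.007
```

Run:
```python
from h import *
show(); im=snap('wrist','w17.png'); M=camera_model('wrist')
for d in spot_in('wrist','toggle_tip')[:2]: print(np.round(d['location'],3),d['p'],w2b(d['location']).round(1))
for a in (.6,.7,.8,.9,1.0):
    t=a-.5; print(a,pix('wrist',b2w(-92,35*np.sin(t),30+35*np.cos(t)),M).round(1))
u,v=pix('wrist',b2w(-92,14,61),M)[0].astype(int); print(u,v)
c=im[max(0,v-40):v+40,u-50:u+50]
cv2.imwrite('pics/w17c.png',cv2.resize(c,None,fx=7,fy=7,interpolation=cv2.INTER_CUBIC))
```

```text
t 52.9 p [0.4806 0.131  0.272 ] psi 80.14 F [-0.4  0.1 -0.2] op 0.007
[0.444 0.165 0.072] 0.85 [[-91.8  14.5]]
0.6 [[330.8 137.4]]
0.7 [[333.7 137.4]]
0.8 [[336.5 137.3]]
0.9 [[339.2 137.3]]
1.0 [[341.7 137.2]]
339 137
```

View pics/w17c.png

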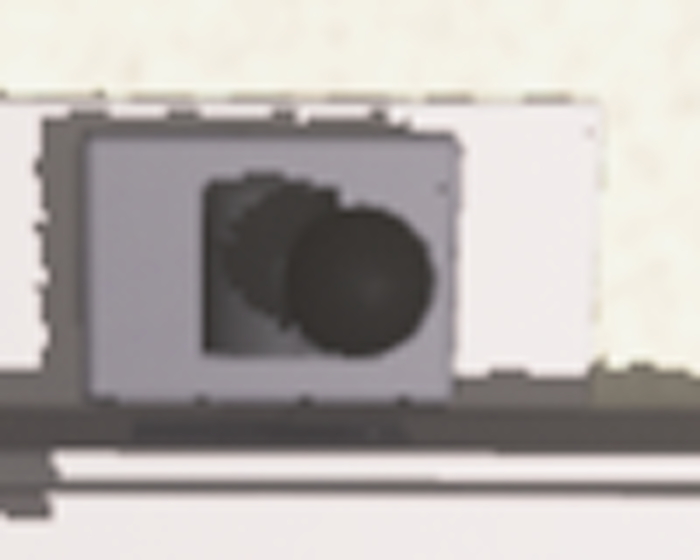

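Run:
```python
from h import *
for z in (20,25,30): print(z,(pix('wrist',[b2w(-92,-26,z),b2w(-92,0,z),b2w(-92,26,z)])-[289,97])*7+3)
print('apron end y', w2b(ray('wrist',[[289+597/7-.4,97+200/7]],.008)))
```

```text
20 [[131.79093282 268.45521965]
 [268.61880426 268.43618291]
 [405.45232511 268.41714538]]
25 [[131.0513932  270.17960913]
 [269.52040928 270.16038008]
 [407.99521111 270.14115022]]
30 [[130.29389801 271.94586573]
 [270.44390518 271.92644059]
 [410.59983943 271.90701462]]
apron end y [[-103.7122852    64.05607101]]
```

Run:
```python
from h import *
print(bot.hand_in()); show()
```

```text
the job is handed in; nothing more can be done
None
the job is handed in; nothing more can be done
```

The job is finished and handed in at about 53 s of the 210 s allowed; the hand-in reports no verdict.

**What I did**
- I pressed the door and it sprang open.
- I moved the two spent blocks, from bay1 and bay2, into the tub.
- I seated the two fresh blocks in bay0 and bay1, each pressed down until it met the floor (5 to 9 N).
- I swung the door down, pressed it to its stop and let go, and then flipped the toggle.

**Last checks**
- **Blocks:** before I shut the door, both fresh tops measured 48 to 49 mm above the table, where flush is 48 mm. They were centred within about 2 mm. Both spent blocks stood upright in the tub.
- **Door:** pictures several seconds after release show it still flush and shut. I judged this by eye.
- **Toggle:** my close-up gives about 0.92 rad against the 0.8 needed. I never felt an end stop, so this rests on the picture alone.
- **Other belongings:** I did not re-measure the mug, jar, keyring, hairbrush or incense at the end. The arm kept clear of them, and nothing looked moved in the later pictures.
- **Robot:** the gripper was held in the air touching nothing at hand-in.

**Disagreements**
- The networks also reported the blue and yellow look-alikes as battery blocks; I told them apart by eye and left them alone.
- They sometimes put the press pad near the middle of the door or elsewhere, and I did not use those readings.

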